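Nip a V-block in a screw-fed fixture, slack taken up

ROBOT

A 6-joint arm with a two-finger parallel gripper is mounted at the origin on a cart in front of the work surface, level with it; the furniture and walls round the work are solid. World frame = base frame: x ahead of the robot, y to its left, z up, the work surface at z = 0. Lengths are in mm, angles in rad, forces in N, time in s.
With the tool pointing down it reaches from about 375 to 900 mm from the base axis. Payload 3.1 kg.
Tool frame: the origin (TCP) lies on the centre line of the jaws, within the pads' length; the fingertips stand env.tips_ahead ahead of it and the grasp point (between the pads) lies 2 mm behind it (env.tips_ahead is the distance from the TCP to the fingertips, in mm); x points along the fingers, y is the direction in which the jaws open and shut, and the axes are right-handed (so a half turn about x gives the same grasp; the last joint's range is limited). The gripper opens to 85 mm and grips with 20 to 120 N. Pads are 22 mm wide; open, the fingers measure 114 mm over their backs; the gripper's body (76 mm by 85 mm) begins 54 mm behind the grasp point. The pads swing forward as they close: fully open they stand 13 mm farther back than shut.
Start: joints at [-1.486, 0.527, 1.433, -0, 1.181, -0.178], TCP at [162.39, -603.512, 248.31] pointing down, gripper open.
Joint ranges: [-3.08, 3.08], [-0.75, 2.2], [0.22, 2.44], [-1.43, 4.57], [0, 2.65], [-2.85, 2.85]. Speed limits (rad/s): [2.79, 2.79, 3.14, 3.14, 3.14, 3.14].

INTERFACE

Orientations are given as a 3x3 rotation matrix whose columns are the frame's x, y, z axes.
In Python, from rig import status, vision, env gives the robot as it stands.
- The arm moves only by the tool servo_tool, never from a script. Its argument "increments" is a list of rows, each a list of 3 entries, a list of its own where there are three numbers: the shift along the tool's x, y, z in cm, then the turn about the tool's x in degrees, then the gripper command: -1 is shut, 1 is fully open, values between are in proportion. A call has 1 to 20 rows; each row shifts and turns the commanded pose from where the row before left it, along the tool's axes as they then stand; what a row does not reach is not made up. A row lasts 1/10 s, in which the tool goes at most 50 mm and 8.59 degrees, less where a joint would pass 70% of its speed; a pose out of reach is approached as far as the arm can. A call with a gripper value outside its range is refused whole. The fingers move at their own pace and stop on an object; "newtons" is the grip in N (left out, the last holds). Time passes only in rows, so rows that do not move let the fingers close. It gives the time, the measured TCP pose, the force and the opening at its end, in the units of the state.
- status.sense(): the state, without advancing time (a new reading comes with each control period).
- vision.capture(name): name is "scene" or "top" or "wrist"; returns the picture (420x560x3 uint8, red, green, blue); there is no depth.
- vision.get_calibration(name): a dict with "intrinsics" (3x3 intrinsics, pixels), "D" ([k1, k2, p1, p2, k3] as OpenCV has them; the pictures are not rectified), "R" (3x3) and "t" (3): a world point X has camera coordinates R X + t. Camera axes: x right, y down, z forward; pixel columns grow to the right and rows downward; lengths in mm; the calibration is good to about 2 mm. A picture is of the moment at which its call begins: read the wrist's pose just before it. get_calibration takes no time and is no camera call; for the wrist camera it gives the pose at the moment of the call.
- env.hand_in(): hands the job in, once; it reports no verdict.
The state is a dict: "time_s": time; "joint_pos": joint angles; "dq": joint speeds; "effort": joint torques, N m; "ee_pos": TCP position; "ee_rot": TCP orientation; "force": force on the tool from outside, world axes, zero at the start; "ft_torque": the same for the moment, N m; "opening": finger opening in mm.
Only numpy, scipy, OpenCV 4.12 (cv2) and the standard library are available. Lean on these libraries where they do the work, as an engineer would, in place of code of your own. Each camera call takes 0.05 s, during which the arm holds its last target.

TASK

Wind the fixture's jaw back with the red-handled handwheel until the gap is clearly longer than the V-block, and set the block down flat in the gap, lengthwise along the fixture. Then wind the jaw up to the block from the open side until the block is lightly nipped between backstop and jaw with about 15 newtons, never squeezing it hard, and let go with the screw's slack still taken up in the closing direction. Leave the oil stone, hex key and screwdriver where they lie.

Things in the scene. Friction and masses are not known exactly. Their poses are not given: they have to be found in the camera images.
- fixture: grey bed plate 90x290x12 mm with blue end blocks, fixed. Origin on the bench top under the plate; x across the bed, y along it from backstop (-y end) to handwheel (+y end), z up. Nothing but the handwheel is higher than 46 mm. The steel backstop plate (40 mm wide) faces +y; its face lies at y = -90 to -84 mm, locked differently each time and not measured. The bed has no side walls
- bed_middle (a point): point on the bed's flat top (12 mm above the bench) on the fixture's centre line, at fixture y = -57.5 mm; the middle of the nipped block comes to lie 4.5 mm short of it to 1.5 mm past it along fixture y, as the backstop is set
- jaw_pad: black jaw pad 40 mm wide, 28 mm high, on the aluminium jaw. Origin: middle of its face, looking to fixture -y (the backstop), 29 mm above the bench. At the start the gap is too short for the block. The pad is sprung; once all is tight the nip grows by about 8 N per mm of jaw travel. The jaw moves 8 mm per radian of the screw, pad face from fixture y = -50 to -6 mm, and stays where left
- wheel_axis (a point): point on the handwheel's upright axis (fixture x = 0, y = 95 mm), 70 mm above the bench, at the handle's mid height. The dark handwheel is a disc of 92 mm diameter, its top 50 mm above the bench. Clockwise seen from above closes the jaw (toward the backstop), anticlockwise opens it
- handle_grip (a point): middle of the upright red handle on the handwheel: 16 mm diameter, from 50 to 86 mm above the bench, 34 mm from the wheel's axis. It spins on its pin, so it may be held and led round the circle without turning the hand. Turning the screw takes 7 to 8 N at the handle (0.4 N while crossing the slack); each newton of nip on the block adds about 0.2 N. The screw does not run back when let go
- handwheel (a joint): angle of the handwheel relative to the screw (rad), the lost motion: 0 = slack taken up in the closing (clockwise) direction, the wheel drives the jaw to the backstop; -0.6 = taken up in the opening direction; between them the wheel turns without moving the jaw
- v_block: plain light steel V-block, 56 mm long (x) x 36 mm (y) x 32 mm high, about 0.3 to 0.42 kg. Origin: middle of its underside, z up. Take it across the 36 mm sides; its 56 mm length goes along the fixture's y, either way round
- oil_stone: green dressing stone 25 x 100 x 13 mm lying beside the fixture; origin middle of underside. Leave alone
- hex_key: black hex key 36 x 104 x 9 mm lying beside the fixture; origin middle of underside. Leave alone
- screwdriver: red-handled screwdriver 26 x 174 x 25 mm lying beyond the handwheel end of the fixture; origin middle of underside. Leave alone
Mind the look-alikes: they are no part of the job. What is shaped like the v_block but green is not meant.

How it is judged (in metres and radians):
On the way, in this order (a step that is already met when the one before it is completed fails the run):
1. the jaw is wound back well past the block's length: pad face beyond fixture y = -23 mm, the block still off the bed (y of jaw_pad in the frame of fixture above -0.023 m and horizontal distance between v_block and bed_middle above 0.06 m), for 0.1 s.
2. the V-block stands on the bed in the gap, let go, not yet nipped (horizontal distance between v_block and bed_middle below 0.014 m and height (world z) of v_block below 0.015 m and angle between the x axis of v_block and the y axis of fixture, either way round below 0.2 rad and contact force between the fingers and v_block below 0.1 N and contact force between jaw_pad and v_block below 6 N), for 0.2 s.
At the end, for the whole second after the job is handed in: the V-block stands flat on the bed (within 3 mm of it), its middle within 14 mm of the bed's marked middle and its length along the fixture within 0.06 rad, nipped by the jaw pad with 8 to 23 N, at rest, with the wheel's slack within 0.2 rad of fully taken up in the closing direction (contact force between jaw_pad and v_block between 8 and 23 N and value of joint handwheel above -0.2 rad and horizontal distance between v_block and bed_middle below 0.014 m and height (world z) of v_block below 0.015 m and angle between v_block's own z axis and vertical below 0.06 rad and angle between the x axis of v_block and the y axis of fixture, either way round below 0.06 rad and linear speed of v_block below 0.01 m/s); the robot touches nothing.
It fails at once if the jaw pad presses the V-block with more than 30 N (contact force between jaw_pad and v_block above 30 N).
It fails at once if the oil stone is moved more than 15 mm (distance of oil_stone from where it was at the start of the episode above 0.015 m).
It fails at once if the hex key is moved more than 15 mm (distance of hex_key from where it was at the start of the episode above 0.015 m).
It fails at once if the screwdriver is moved more than 15 mm (distance of screwdriver from where it was at the start of the episode above 0.015 m).
It also fails if it takes over 72 s, if anything falls off the work surface, if the arm or the gripper's body presses on something with over 40 N, if the wrist force passes 120 N, or if a joint passes its speed limit or range.

## Working session

There is one attempt and no reset: what is moved stays moved. The work goes in short steps, Python scripts to look and compute and a tool call to move; the robot and the scene stay as the last step left them, time stands still between calls to the robot, and variables do not carry over. Pictures are saved under pics/ and viewed, and the job is handed in when it is done.

Besides the shell and the picture viewer there is one more tool, called after "Call:" in YAML: its name, and indented under it one key for each argument. servo_tool: Moves the arm, as the interface text tells. Its arguments: {"type":"object","properties":{"increments":{"type":"array"},"newtons":{"type":"number"}},"required":["increments"]}

```bash
ls; mkdir -p pics; python3 - <<'E'
from rig import status, vision, env
import cv2
s=status.sense(); print(s, env.tips_ahead)
for n in ["scene","top","wrist"]:
    c=vision.get_calibration(n); print(n,c)
    im=vision.capture(n); cv2.imwrite(f"pics/{n}0.png",im[:,:,::-1])
E
```

```text
pics
{'time_s': 0.0, 'joint_pos': array([-1.48652143e+00,  5.28490658e-01,  1.43390492e+00,  3.32063531e-06,
        1.18142071e+00, -1.78517737e-01]), 'dq': array([-0.00091496, -0.00115218,  0.00025049, -0.00025617,  0.00111648,
       -0.00138814]), 'effort': array([ 4.66602705e-04, -4.42347193e+01, -1.78023326e+01, -3.20380814e-04,
        8.36843450e-03,  1.12681371e-05]), 'ee_pos': array([ 162.32124875, -602.84170139,  247.31771365]), 'ee_rot': array([[-1.84113887e-04,  2.59776899e-01, -9.65668643e-01],
       [ 2.21600407e-03, -9.65666183e-01, -2.59776660e-01],
       [-9.99997528e-01, -2.18775414e-03, -3.97874112e-04]]), 'force': array([ 0.06914969, -1.18424001,  0.11417621]), 'ft_torque': array([-0.02212996,  0.03303881, -0.01419311]), 'opening': 85.32987365059131} 17.0
scene {'intrinsics': array([[451.11256206,   0.        , 275.95073914],
       [  0.        , 451.11256206, 210.52519774],
       [  0.        ,   0.        ,   1.        ]]), 'D': array([-0.031566,  0.      ,  0.      ,  0.      ,  0.      ]), 'R': array([[-0.5350483 , -0.84468962,  0.01492508],
       [-0.59
[... 368 characters left out ...]
.        ,  0.        ]), 'R': array([[ 0.01342391, -0.99973793,  0.01854375],
       [-0.99557871, -0.01508773, -0.09271134],
       [ 0.09296682, -0.01721721, -0.99552034]]), 't': array([ -46.92815168,  496.13692034, 1338.49056148])}
wrist {'intrinsics': array([[347.7572221 ,   0.        , 280.7859001 ],
       [  0.        , 347.7572221 , 207.37126414],
       [  0.        ,   0.        ,   1.        ]]), 'D': array([-0.07042308,  0.        ,  0.        ,  0.        ,  0.        ]), 'R': array([[ 0.25994145, -0.96562187, -0.00220002],
       [-0.91222651, -0.2463135 ,  0.32737205],
       [-0.31665951, -0.08309065, -0.94489296]]), 't': array([-622.63059219,  -43.63859312,  382.48551493])}
```

View pics/scene0.png

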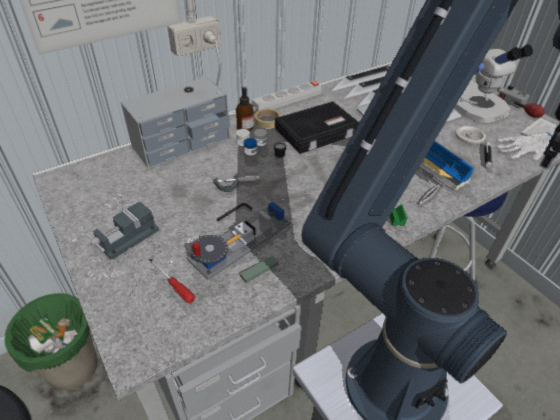

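View pics/top0.png

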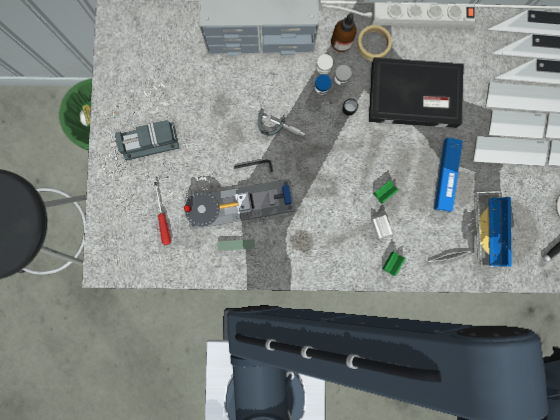

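View pics/wrist0.png

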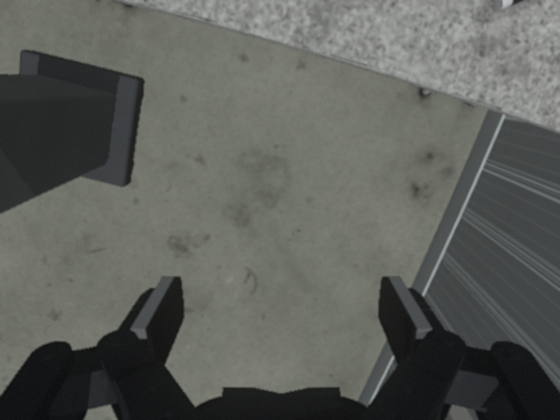

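Candidates for the V-block in the top view: green at (385,191), green at (394,263), and light steel at (382,227). The light steel one fits the description. I'll confirm it in an enlarged crop.

```bash
cat > h.py <<'E'
import numpy as np, cv2
from rig import status, vision, env
def ray(c,uv):
    K,D,R,t=[np.array(c[k],float) for k in("intrinsics","D","R","t")]
    p=cv2.undistortPoints(np.array(uv,float).reshape(1,1,2),K,D)[0,0]
    d=R.T@np.array([p[0],p[1],1.]); o=-R.T@t
    return o,d/np.linalg.norm(d)
def onz(c,uv,z):
    o,d=ray(c,uv); return o+d*(z-o[2])/d[2]
def tri(*obs):
    A=np.zeros((3,3));b=np.zeros(3);rs=[ray(c,uv) for c,uv in obs]
    for o,d in rs:
        P=np.eye(3)-np.outer(d,d);A+=P;b+=P@o
    X=np.linalg.solve(A,b)
    return X,[float(np.linalg.norm((np.eye(3)-np.outer(d,d))@(X-o))) for o,d in rs]
def proj(c,X):
    K,D,R,t=[np.array(c[k],float) for k in("intrinsics","D","R","t")]
    return cv2.projectPoints(np.array(X,float).reshape(-1,1,3),cv2.Rodrigues(R)[0],t,K,D)[0][:,0]
def crop(im,x0,y0,x1,y1,s,name):
    c=cv2.resize(im[y0:y1,x0:x1],None,fx=s,fy=s,interpolation=cv2.INTER_CUBIC)[:,:,::-1].copy()
    for u in range((x0//10+1)*10,x1,10):
        cv2.line(c,((u-x0)*s,0),((u-x0)*s,6 if u%50 else 14),(0,0,255),1)
        if u%20==0: cv2.putText(c,str(u),((u-x0)*s-10,20),0,.35,(0,0,255),1)
    for v in range((y0//10+1)*10,y1,10):
        cv2.line(c,(0,(v-y0)*s),(6,(v-y0)*s),(0,0,255),1)
        if v%20==0: cv2.putText(c,str(v),(8,(v-y0)*s+4),0,.35,(0,0,255),1)
    cv2.imwrite("pics/"+name,c)
E
python3 - <<'E'
from h import *
im=cv2.imread("pics/top0.png")[:,:,::-1]
crop(im,150,170,310,260,5,"topfix.png")
crop(im,350,170,420,285,5,"topblk.png")
im=cv2.imread("pics/scene0.png")[:,:,::-1]
crop(im,180,190,300,290,6,"scfix.png")
E
```

```text
(no output)
```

View pics/topfix.png

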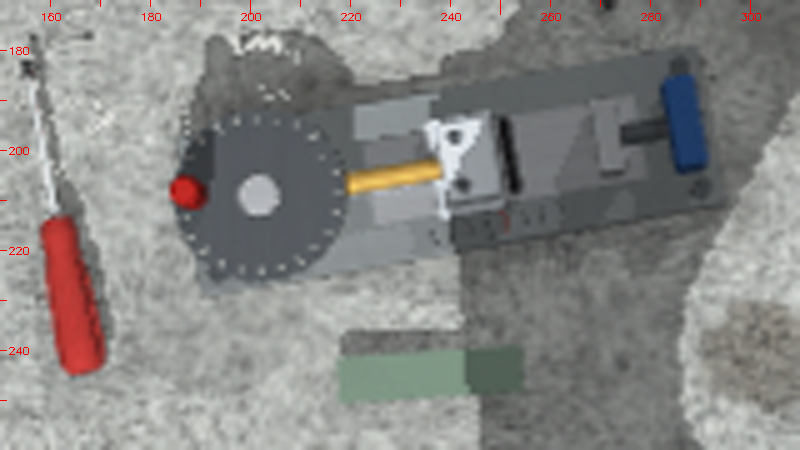

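View pics/topblk.png

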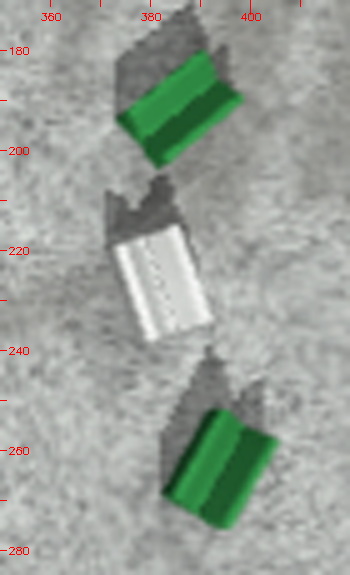

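View pics/scfix.png

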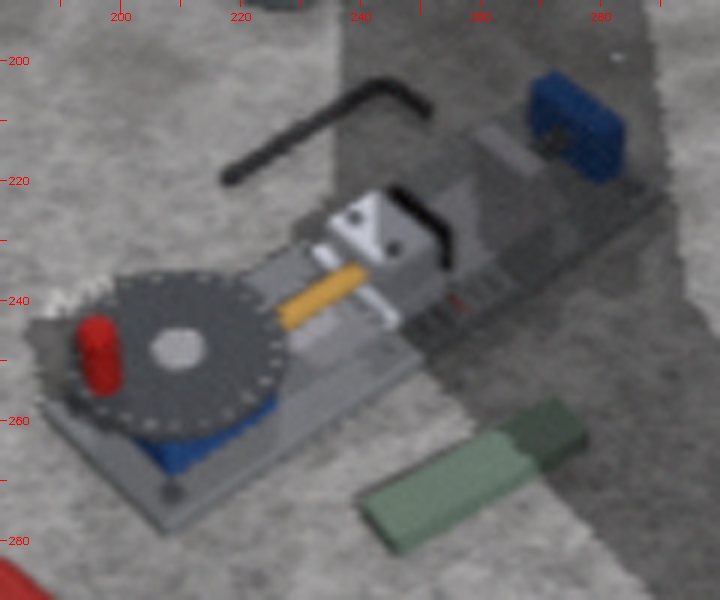

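The light block at (382,227) is the plain steel V-block; the green ones at (385,191) and (394,263) are look-alikes. The fixture's wheel hub is at (201.5,209), the red handle top at (187.5,208.3), the black pad near (252,197) and the backstop near (272,197).

```bash
python3 - <<'E'
from h import *
T=vision.get_calibration("top");S=vision.get_calibration("scene")
np.set_printoptions(precision=1,suppress=True)
print("hub",tri((T,(201.5,208.8)),(S,(209.5,248.3))), onz(T,(201.5,208.8),51))
print("handle top",tri((T,(187.2,208.3)),(S,(196,244))), onz(T,(187.2,208.3),86))
# plate corners at z=12
for n,uv in dict(c1=(192,229),c2=(295,212)).items(): print(n,onz(T,uv,12))
print("scene corners",onz(S,(208,278),12),onz(S,(187,257),12))
print("bluetop", [onz(T,uv,46) for uv in((283,186),(290,185),(287.5,204),(291,203.5))])
print("pad top",[onz(T,uv,43) for uv in((250.5,194),(253.5,208.5))])
print("backstop",[onz(T,uv,40) for uv in((268.5,190),(276,189.5),(271,205),(278,204))])
print("stone",onz(T,(236,243),13), "sd",onz(T,(163,218),20),"hex",[onz(S,p,9) for p in((217,220),(244,204),(251,210))])
print("blk", [onz(T,uv,32) for uv in((373,218.8),(386,215),(392.5,234.5),(380,238))])
E
```

```text
hub (array([499.3, 173.4,  46.8]), [1.6615445192489506, 1.6615445192490386]) [498.  171.3  51. ]
handle top (array([497. , 205.9,  83.9]), [2.761241319555853, 2.7612413195558663]) [495.4 203.1  86. ]
c1 [446.5 201.   12. ]
c2 [496.9 -77.5  12. ]
scene corners [444.4 209.9  12. ] [533.  225.8  12. ]
bluetop [array([562.9, -43.2,  46. ]), array([565.9, -61.8,  46. ]), array([514.8, -55.8,  46. ]), array([516.3, -65.1,  46. ])]
pad top [array([540.5,  43.2,  43. ]), array([501.7,  34.5,  43. ])]
backstop [array([552.4,  -4.6,  40. ]), array([554.1, -24.7,  40. ]), array([512.1, -11.9,  40. ]), array([515.1, -30.6,  40. ])]
stone [410.3  81.1  13. ] sd [474.6 278.5  20. ] hex [array([615.2,  98.4,   9. ]), array([632.8,   2.3,   9. ]), array([600.6,  -2.4,   9. ])]
blk [array([ 479.9, -286.8,   32. ]), array([ 490.7, -322. ,   32. ]), array([ 438.4, -339.2,   32. ]), array([ 428.5, -305.4,   32. ])]
```

```bash
python3 - <<'E'
from h import *
np.set_printoptions(precision=3,suppress=True)
s=status.sense();c=vision.get_calibration("wrist")
R,t=np.array(c["R"]),np.array(c["t"]); Rt=s["ee_rot"];p=s["ee_pos"]
pc=-R.T@t
print("cam in tool",Rt.T@(pc-p)); print("axes in tool (cols cam xyz)\n",Rt.T@R.T)
# gaze of axis in tool frame at table
E
```

```text
cam in tool [-126.867   -1.186  -83.978]
axes in tool (cols cam xyz)
 [[ 0.    -0.328  0.945]
 [ 1.     0.    -0.   ]
 [-0.     0.945  0.328]]
```

Call:
servo_tool:
  increments:
    - [[0,-2.5,-3.8],0,1]
    - [[0,-2.5,-3.8],0,1]
    - [[0,-2.5,-3.8],0,1]
    - [[0,-2.5,-3.8],0,1]
    - [[0,-2.5,-3.8],0,1]
    - [[0,-2.5,-3.8],0,1]
    - [[0,-2.5,-3.8],0,1]
    - [[0,-2.5,-3.8],0,1]
    - [[0,0,0],0,1]

```text
time_s: 1.05
ee_pos: [406.4, -326.6, 248.1]
ee_rot: [[0.0, 0.266, -0.964], [0.003, -0.964, -0.266], [-1.0, -0.003, -0.001]]
force: [-0.0, 0.6, -0.3]
opening: 85.3
```

```bash
python3 - <<'E'
from h import *
import pickle
np.set_printoptions(precision=2,suppress=True)
s=status.sense();c=vision.get_calibration("wrist");im=vision.capture("wrist")
cv2.imwrite("pics/w1.png",im[:,:,::-1]); pickle.dump((s,c),open("w1.pkl","wb"))
print(s["time_s"],s["ee_pos"],s["ee_rot"],s["joint_pos"],s["dq"])
E
```

```text
1.05 [ 406.36 -326.61  248.1 ] [[ 0.    0.27 -0.96]
 [ 0.   -0.96 -0.27]
 [-1.   -0.   -0.  ]] [-0.89  0.39  1.69  0.    1.06  0.41] [-0.08  0.01 -0.02 -0.06 -0.02 -0.05]
```

View pics/w1.png

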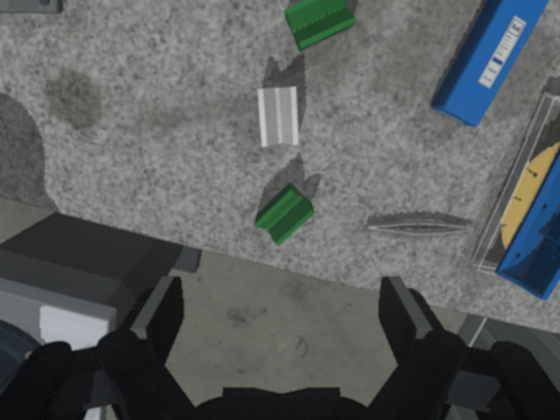

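The light V-block is at wrist pixel (279,116), with corners (258,88), (297,87), (299,145) and (260,147). The green ones lie either side of it. Now on to the fixture.

Call:
servo_tool:
  increments:
    - [[0,-4.1,-2.2],0,1]
    - [[0,-4.1,-2.2],0,1]
    - [[0,-4.1,-2.2],0,1]
    - [[0,-4.1,-2.2],0,1]
    - [[0,-4.1,-2.2],0,1]
    - [[0,-4.1,-2.2],0,1]
    - [[0,-4.1,-2.2],0,1]
    - [[0,-4.1,-2.2],0,1]
    - [[0,-4.1,-2.2],0,1]
    - [[0,-4.1,-2.2],0,1]
    - [[0,0,0],-8.5,1]
    - [[0,0,0],-8.5,1]
    - [[0,0,0],-8.5,1]
    - [[0,0,0],-8.5,1]
    - [[0,0,0],-8.5,1]
    - [[0,0,0],-8.5,1]
    - [[0,0,0],-8.5,1]
    - [[0,0,0],-8.5,1]
    - [[0,0,0],-8.5,1]
    - [[0,0,0],-8.5,1]

```text
time_s: 3.1
ee_pos: [510.4, 120.1, 248.1]
ee_rot: [[-0.0, 0.984, 0.179], [-0.001, 0.179, -0.984], [-1.0, -0.0, 0.0]]
force: [0.6, 0.3, 0.2]
opening: 85.3
```

```bash
python3 - <<'E'
from h import *
import pickle
np.set_printoptions(precision=2,suppress=True)
s=status.sense();c=vision.get_calibration("wrist");im=vision.capture("wrist")
cv2.imwrite("pics/w2.png",im[:,:,::-1]); pickle.dump((s,c),open("w2.pkl","wb"))
print(s["time_s"],s["ee_pos"],s["ee_rot"],s["joint_pos"],s["dq"])
E
```

```text
3.1 [510.41 120.1  248.13] [[-0.    0.98  0.18]
 [-0.    0.18 -0.98]
 [-1.   -0.    0.  ]] [ 0.02  0.39  1.68 -0.    1.07 -0.16] [-0.   -0.   -0.   -0.    0.   -1.47]
```

View pics/w2.png

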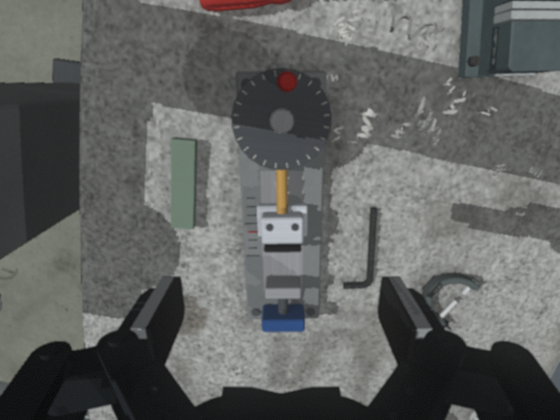

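```bash
python3 - <<'E'
from h import *
import pickle
np.set_printoptions(precision=3,suppress=True)
s=status.sense();c=vision.get_calibration("wrist");im=vision.capture("wrist")
cv2.imwrite("pics/w3.png",im[:,:,::-1]); pickle.dump((s,c),open("w3.pkl","wb"))
print(s["time_s"],s["ee_pos"],s["ee_rot"],s["dq"])
crop(im,220,60,350,180,5,"w3a.png");crop(im,230,190,340,340,5,"w3b.png")
E
```

```text
3.15 [510.391 120.121 248.114] [[-0.     0.983  0.183]
 [-0.001  0.183 -0.983]
 [-1.    -0.     0.   ]] [ 0.002 -0.002  0.001  0.002 -0.     0.301]
```

View pics/w3a.png

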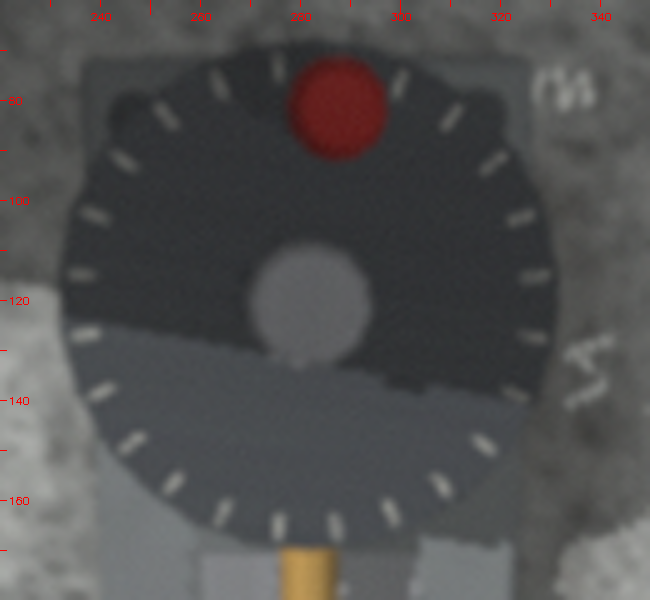

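View pics/w3b.png

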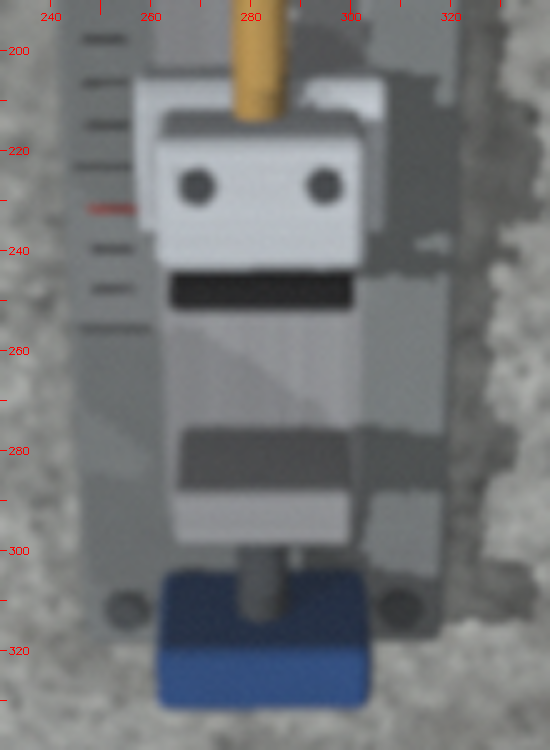

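```bash
python3 - <<'E'
from h import *
import pickle
np.set_printoptions(precision=1,suppress=True)
s,c=pickle.load(open("w3.pkl","rb"))
T=vision.get_calibration("top")
cor=[onz(c,p,12)[:2] for p in((236.5,71.5),(326.5,71.5),(318,317.5),(247.5,318.5))]
print("plate",cor,[np.linalg.norm(cor[i]-cor[(i+1)%4]) for i in range(4)])
o=np.mean(cor,0); d=(cor[0]+cor[1]-cor[2]-cor[3]);d/=np.linalg.norm(d)
print("origin",o,"dir",d,"yaw",np.degrees(np.arctan2(-d[0],d[1])))
disc=[onz(c,p,50)[:2] for p in((232,119),(331,118),(281.5,69),(282,168.7))]
print("disc",disc,(disc[0]+disc[1])/2,(disc[2]+disc[3])/2)
print("axis from plate",o+95*d)
h=onz(c,(287.5,81.8),86);print("handle",h,"tri",tri((c,(287.5,81.8)),(T,(187.2,208.3))))
print("blk end",onz(c,(281.5,121),52))
fx=np.array([d[1],-d[0]])
def loc(p): q=p[:2]-o; return q@fx,q@d
for n,uv,z in[("padL",(264,252),43),("padR",(300,252),43),("bsL",(265.5,288),40),("bsR",(350/5+230+0,288),40),("bsbotL",(266,276),12),("bsb",(300,276),12)]:
    print(n,onz(c,uv,z),loc(onz(c,uv,z)))
print("handle loc",loc(h),"stone",loc(onz(c,(184,183),13)))
E
```

```text
plate [array([448.4, 211.6]), array([535.4, 227.8]), array([589.5, -54.6]), array([503. , -72.2])] [np.float64(88.51270663456125), np.float64(287.4823593092319), np.float64(88.36699050270032), np.float64(288.9698835069176)]
origin [519.1  78.1] dir [-0.2  1. ] yaw 10.875784978570062
disc [array([455.2, 169.4]), array([543.9, 186.8]), array([491.7, 220. ]), array([508.6, 132. ])] [499.5 178.1] [500.2 176. ]
axis from plate [501.1 171.4]
handle [498.4 209.7  86. ] tri (array([499.3, 210.4,  43.9]), [0.2555998864017291, 0.2555998864018004])
blk end [500.  175.9  52. ]
padL [506.7  38.6  43. ] (np.float64(-19.56374814771011), np.float64(-36.49556051920922))
padR [544.2  45.6  43. ] (np.float64(18.564088646650454), np.float64(-36.72509137824231))
bsL [515.9  -6.5  40. ] (np.float64(-19.08698907555192), np.float64(-82.56059154236259))
bsR [553.7   0.5  40. ] (np.float64(19.336263146280924), np.float64(-82.7968545056485))
bsbotL [515.5  -7.7  12. ] (np.float64(-19.66620246283277), np.float64(-83.66310214325746))
bsb [555.3  -0.3  12. ] (np.float64(20.789132660934765), np.float64(-83.91159295184588))
handle loc (np.float64(4.53232434792635), np.float64(133.0973922597009)) stone (np.float64(-106.09321289059763), np.float64(31.551455984383484))
```

Call:
servo_tool:
  increments:
    - [[2.2,0.15,-3.0],0,1]
    - [[2.2,0.15,-3.0],0,1]
    - [[2.2,0.15,-3.0],0,1]
    - [[0,0,0],0,1]

```text
time_s: 3.6
ee_pos: [496.4, 212.5, 179.5]
ee_rot: [[-0.006, 0.985, 0.174], [-0.001, 0.174, -0.985], [-1.0, -0.006, -0.001]]
force: [-0.2, -0.6, 0.6]
opening: 85.2
```

```bash
python3 - <<'E'
from h import *
import pickle
np.set_printoptions(precision=3,suppress=True)
s=status.sense();c=vision.get_calibration("wrist");im=vision.capture("wrist")
cv2.imwrite("pics/w4.png",im[:,:,::-1]); pickle.dump((s,c),open("w4.pkl","wb"))
print(s["time_s"],s["ee_pos"],s["ee_rot"],s["dq"])
crop(im,170,130,400,320,3,"w4a.png")
E
```

```text
3.6 [496.388 212.507 179.463] [[-0.006  0.985  0.174]
 [-0.001  0.174 -0.985]
 [-1.    -0.006 -0.001]] [-0.045 -0.042 -0.025 -0.039  0.029 -0.044]
```

View pics/w4.png

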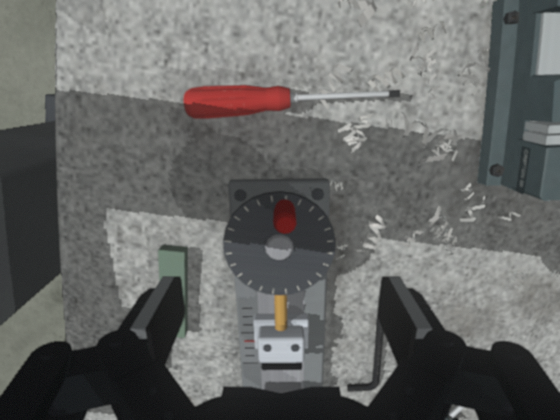

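View pics/w4a.png

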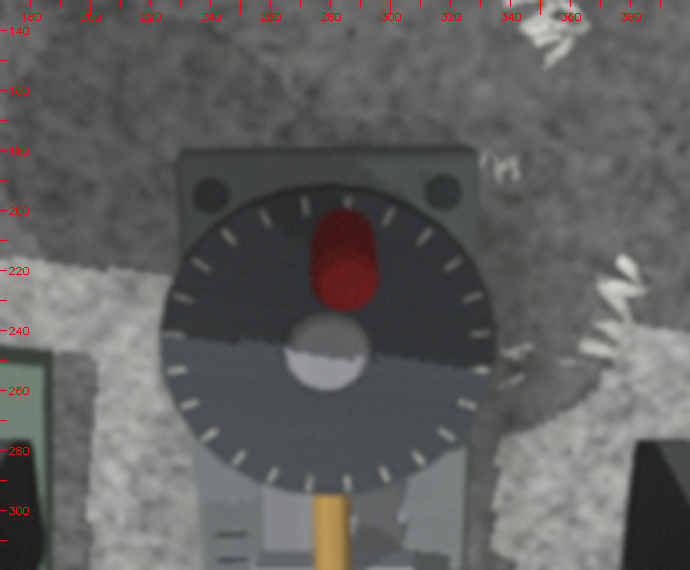

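```bash
python3 - <<'E'
from h import *
import pickle
np.set_printoptions(precision=1,suppress=True)
s,c=pickle.load(open("w4.pkl","rb"));s3,c3=pickle.load(open("w3.pkl","rb"))
print("handle tri",tri((c,(285,222.3)),(c3,(287.5,81.8))),onz(c,(285,222.3),86))
print("hub tri",tri((c,(279,247)),(c3,(282,121))))
print("hub43",tri((c,(279.3,242.8)),(c3,(281.7,118.8))))
disc=[onz(c,p,50)[:2] for p in((223.5,242),(335.5,242),(280,191),(279,294.5))]
print("disc",disc,(disc[0]+disc[1])/2,(disc[2]+disc[3])/2)
print("plate end",[tri((c,a),(c3,b))[0] for a,b in(((230,180),(236.5,71.5)),((328.5,180),(326.5,71.5)))],[onz(c,a,12) for a in((230,180),(328.5,180))])
E
```

```text
handle tri (array([498.5, 209.8,  81.7]), [0.019056044069763058, 0.019056044069677973]) [498.2 211.5  86. ]
hub tri (array([500.1, 175.9,  50.9]), [0.2791545131967154, 0.2791545131967361])
hub43 (array([499.8, 177.4,  46.2]), [0.04128468122599561, 0.04128468122602618])
disc [array([454.9, 171.8]), array([544.2, 187.8]), array([492.5, 222.2]), array([507.7, 131. ])] [499.5 179.8] [500.1 176.6]
plate end [array([448.2, 211.7,   6.3]), array([535.2, 227.8,   8.9])] [array([449.4, 213.4,  12. ]), array([534.1, 228.5,  12. ])]
```

Triangulation puts the handle at about (498.5,210) and the wheel axis at about (499.8,177). Heights come out about 4 mm low throughout (handle top 82, disc 46, plate about 8), a calibration bias. The known heights fit otherwise. Descending to grip the handle at TCP z≈74.

Call:
servo_tool:
  increments:
    - [[3.5,0.08,0.08],0,1]
    - [[3.5,0.08,0.08],0,1]
    - [[3.5,0.07,0.09],0,1]
    - [[0,0,0],0,-0.3]
    - [[0,0,0],0,-1]
    - [[0,0,0],0,-1]
    - [[0,0,0],0,-1]
    - [[0,0,0],0,-1]
  newtons: 30

```text
time_s: 4.45
ee_pos: [500.9, 209.1, 78.9]
ee_rot: [[-0.0, 0.985, 0.174], [0.0, 0.174, -0.985], [-1.0, -0.0, -0.0]]
force: [-2.1, 2.2, 9.2]
opening: 15.1
```

```bash
python3 - <<'E'
from h import *
import pickle
np.set_printoptions(precision=3,suppress=True)
s=status.sense();c=vision.get_calibration("wrist");im=vision.capture("wrist")
cv2.imwrite("pics/w5.png",im[:,:,::-1]); pickle.dump((s,c),open("w5.pkl","wb"))
print(s)
E
```

```text
{'time_s': 4.45, 'joint_pos': array([0.189, 0.677, 1.77 , 0.   , 0.695, 0.014]), 'dq': array([ 0.006, -0.007,  0.004,  0.008, -0.003, -0.001]), 'effort': array([ -2.255, -38.696, -11.683,  -0.385,  -1.109,   0.003]), 'ee_pos': array([500.879, 209.061,  78.936]), 'ee_rot': array([[-0.   ,  0.985,  0.174],
       [ 0.   ,  0.174, -0.985],
       [-1.   , -0.   , -0.   ]]), 'force': array([-2.056,  2.164,  9.236]), 'ft_torque': array([ 0.192, -0.085,  0.04 ]), 'opening': 15.093188087534635}
```

View pics/w5.png

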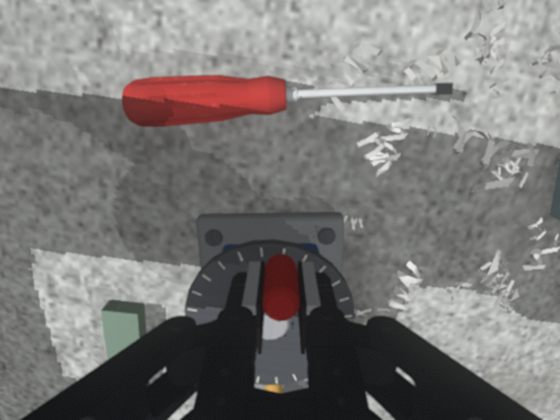

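Call:
servo_tool:
  increments:
    - [[-0.3,-0.59,-0.03],0,-1]
    - [[0,-0.59,0.08],0,-1]
    - [[0,-0.57,0.18],0,-1]
    - [[0,-0.53,0.27],0,-1]

```text
time_s: 4.9
ee_pos: [481.0, 201.4, 80.4]
ee_rot: [[0.005, 0.985, 0.173], [0.003, 0.173, -0.985], [-1.0, 0.005, -0.002]]
force: [4.2, 12.5, -10.0]
opening: 15.1
```

```bash
cat > st.py <<'E'
from h import *
np.set_printoptions(precision=2,suppress=True)
s=status.sense();R=s["ee_rot"]
print(s["time_s"],s["ee_pos"],"Ftool",R.T@s["force"],"open",s["opening"],"j6",s["joint_pos"][5])
E
python3 st.py
```

```text
4.9 [480.96 201.43  80.44] Ftool [ 10.04   6.27 -11.55] open 15.087752254507068 j6 0.0040689412169043196
```

Call:
servo_tool:
  increments:
    - [[0.15,-0.5,0.32],0,-1]
    - [[0,-0.4,0.44],0,-1]
    - [[0,-0.32,0.5],0,-1]

```text
time_s: 5.2
ee_pos: [469.8, 188.0, 79.8]
ee_rot: [[0.002, 0.985, 0.173], [0.004, 0.173, -0.985], [-1.0, 0.002, -0.004]]
force: [-1.8, 9.7, -0.0]
opening: 15.0
```

```bash
python3 st.py
```

```text
5.2 [469.78 187.97  79.77] Ftool [ 0.08 -0.1  -9.9 ] open 15.025987878021246 j6 -0.021549566361918928
```

Call:
servo_tool:
  increments:
    - [[0,-0.3,0.52],0,-1]
    - [[0,-0.14,0.58],0,-1]
    - [[0,-0.03,0.59],0,-1]
    - [[0,0.08,0.59],0,-1]

```text
time_s: 5.6
ee_pos: [468.5, 163.9, 79.6]
ee_rot: [[-0.002, 0.985, 0.173], [0.003, 0.173, -0.985], [-1.0, -0.001, -0.003]]
force: [-3.8, 9.2, 2.6]
opening: 14.8
```

```bash
python3 st.py; python3 - <<'E'
import numpy as np
from scipy.optimize import least_squares
from rig import status
P=np.array([[500.9,209.1],[481,201.4],[469.8,188.0],status.sense()["ee_pos"][:2]])
r=least_squares(lambda c:np.hypot(*(P-c).T)-34,[502,175]);print(r.x,r.fun)
r=least_squares(lambda c:np.hypot(*(P-c[:2]).T)-c[2],[502,175,34]);print(r.x,r.fun)
E
```

```text
5.6 [468.51 163.89  79.57] Ftool [-2.6  -2.18 -9.69] open 14.813747630671404 j6 -0.0685991471850085
[501.08277764 174.60699588] [ 0.49348839 -0.51592875  0.02917478  0.29477214]
[502.47906038 173.61324317  35.42141052] [ 0.1004608  -0.30084831  0.28432795 -0.08394044]
```

Call:
servo_tool:
  increments:
    - [[0,0.18,0.57],0,-1]
    - [[0,0.27,0.53],0,-1]
    - [[0,0.36,0.47],0,-1]
    - [[0,0.44,0.4],0,-1]

```text
time_s: 6.0
ee_pos: [481.9, 146.2, 79.3]
ee_rot: [[-0.008, 0.985, 0.174], [0.002, 0.174, -0.985], [-1.0, -0.007, -0.003]]
force: [-6.6, 6.8, 3.7]
opening: 14.9
```

```bash
python3 st.py
```

```text
6.0 [481.92 146.23  79.34] Ftool [-3.62 -5.31 -7.87] open 14.923931753036593 j6 -0.10627336363213995
```

Call:
servo_tool:
  increments:
    - [[0,0.5,0.32],0,-1]
    - [[0,0.55,0.23],0,-1]
    - [[0,0.58,0.13],0,-1]
    - [[0,0.59,0.03],0,-1]

```text
time_s: 6.4
ee_pos: [503.1, 141.0, 79.3]
ee_rot: [[-0.013, 0.984, 0.176], [-0.003, 0.176, -0.984], [-1.0, -0.013, 0.0]]
force: [-8.6, -5.6, 6.9]
opening: 15.1
```

```bash
python3 st.py
```

```text
6.4 [503.06 140.98  79.3 ] Ftool [-6.75 -9.55  4.03] open 15.062387889045336 j6 -0.11509038707188576
```

Call:
servo_tool:
  increments:
    - [[0,-0.1,0],0,1]
    - [[0,0,0],0,1]
    - [[0,0,0],0,1]
    - [[0,0,0],0,1]
    - [[-3,0,0],0,1]
    - [[-4.5,0.1,0.7],0,1]
    - [[-4.7,0.1,0.8],0,1]
    - [[-4.7,0.1,0.7],0,1]
    - [[0,0,0],0,1]

```text
time_s: 7.3
ee_pos: [519.6, 120.4, 254.5]
ee_rot: [[0.016, 0.985, 0.174], [0.0, 0.174, -0.985], [-1.0, 0.016, 0.003]]
force: [0.8, -0.5, 0.8]
opening: 85.7
```

```bash
python3 st.py; python3 - <<'E'
from h import *
import pickle
np.set_printoptions(precision=3,suppress=True)
s=status.sense();c=vision.get_calibration("wrist");im=vision.capture("wrist")
cv2.imwrite("pics/w6.png",im[:,:,::-1]); pickle.dump((s,c),open("w6.pkl","wb"))
print(s["ee_rot"],s["dq"])
crop(im,200,60,360,340,2,"w6a.png");crop(im,230,190,340,340,5,"w6b.png")
E
```

```text
7.3 [519.56 120.41 254.54] Ftool [-0.78  0.7   0.59] open 85.69186946628322 j6 -0.15672364101558142
[[ 0.016  0.985  0.174]
 [ 0.     0.174 -0.985]
 [-1.     0.016  0.003]] [ 0.009  0.075  0.094  0.009 -0.059  0.008]
```

View pics/w6a.png

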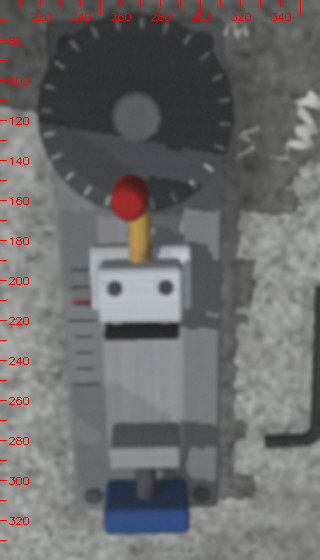

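View pics/w6b.png

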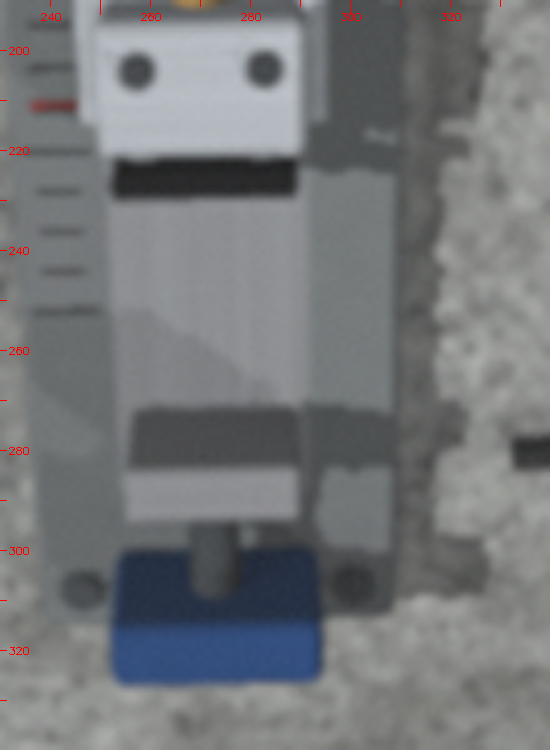

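```bash
python3 - <<'E'
from h import *
import pickle
np.set_printoptions(precision=1,suppress=True)
s,c=pickle.load(open("w6.pkl","rb"));s3,c3=pickle.load(open("w3.pkl","rb"))
def Z(p,z): return onz(c,p,z-4)   # calibration z bias
cor=[onz(c3,p,8)[:2] for p in((236.5,71.5),(326.5,71.5),(318,317.5),(247.5,318.5))]
print([np.linalg.norm(cor[i]-cor[(i+1)%4]) for i in range(4)])
o=np.mean(cor,0); d=(cor[0]+cor[1]-cor[2]-cor[3]);d/=np.linalg.norm(d)
fx=np.array([d[1],-d[0]]); print("o",o,"d",d,np.degrees(np.arctan2(-d[0],d[1])),"axis",o+95*d)
loc=lambda p:np.array([(p[:2]-o)@fx,(p[:2]-o)@d])
print("corner6",[loc(Z(p,12)) for p in((238,313),(308.5,312))])
for n,uv,z in[("padL",(252.5,229),43),("padR",(289,229),43),("bsL",(255.5,284),40),("bsR",(289.5,283.5),40),("bsbL",(257,271.5),12),("bsbR",(289.5,271.5),12),("handle",(264,159.5),86)]:
    print(n,Z(uv,z),loc(Z(uv,z)))
print("bs top tri",tri((c,(255.5,284)),(c3,(266,288))),tri((c,(289.5,283.5)),(c3,(300,288))))
print("bs bot tri",tri((c,(257,271.5)),(c3,(266,276))),tri((c,(289.5,271.5)),(c3,(300,276))))
# block from w1
s1,c1=pickle.load(open("w1.pkl","rb"))
b=[onz(c1,p,28)[:2] for p in((258,88),(297,87),(299,145),(260,147))]
print("blk",b,np.mean(b,0),[np.linalg.norm(b[i]-b[(i+1)%4]) for i in range(4)])
e=b[0]+b[1]-b[2]-b[3];print("long ang",np.degrees(np.arctan2(e[1],e[0])))
E
```

```text
[np.float64(89.48813818613912), np.float64(290.6504848186009), np.float64(89.34081622706981), np.float64(292.1544018946803)]
o [519.3  76.7] d [-0.2  1. ] 10.875784978570056 axis [501.4 170. ]
corner6 [array([ -45.9, -143.7]), array([  44.5, -144.4])]
padL [502.6  58.7  39. ] [-19.8 -14.5]
padR [541.   65.3  39. ] [ 19.1 -15.4]
bsL [516.   -9.4  36. ] [-19.6 -84. ]
bsR [554.2  -2.3  36. ] [ 19.3 -84.2]
bsbL [516.3  -9.1   8. ] [-19.2 -83.7]
bsbR [555.3  -2.5   8. ] [ 20.4 -84.6]
handle [502.7 143.5  82. ] [-3.8 68.7]
bs top tri (array([515.1,   4.7,  58.3]), [0.28740944713336736, 0.28740944713340794]) (array([553.6,   0.5,  40.4]), [0.17803845848628316, 0.17803845848633088])
bs bot tri (array([516.3, -12.7,   2.7]), [0.5073739071969643, 0.5073739071969873]) (array([551.9,  11. ,  32.2]), [0.05219128054668591, 0.0521912805467178])
blk [array([ 481.1, -281.6]), array([ 491.8, -317.1]), array([ 439.3, -334.4]), array([ 427. , -297.5])] [ 459.8 -307.6] [np.float64(37.0998379953403), np.float64(55.34567821619585), np.float64(38.95618989451041), np.float64(56.40082139472519)]
long ang 17.31346465546307
```

Measured relative to the wheel axis (the plate need not be centred on the origin), the pad may stand at only about y = -22. I'll wind back roughly another radian to be safe.

Call:
servo_tool:
  increments:
    - [[3.5,-0.5,-0.8],0,1]
    - [[3.5,-0.5,-0.8],0,1]
    - [[3.5,-0.5,-0.8],0,1]
    - [[0,0,0],0,1]

```text
time_s: 7.75
ee_pos: [490.2, 142.2, 137.8]
ee_rot: [[-0.014, 0.984, 0.176], [-0.001, 0.176, -0.984], [-1.0, -0.014, -0.002]]
force: [-1.5, -0.3, 0.1]
opening: 85.6
```

```bash
python3 st.py; python3 - <<'E'
from h import *
import pickle
s=status.sense();print(s["ee_rot"].round(3));c=vision.get_calibration("wrist");im=vision.capture("wrist")
cv2.imwrite("pics/w7.png",im[:,:,::-1]); pickle.dump((s,c),open("w7.pkl","wb"))
E
```

```text
7.75 [490.16 142.16 137.83] Ftool [-0.11 -1.5   0.04] open 85.60500045018587 j6 -0.1139195998689317
[[-0.014  0.984  0.176]
 [-0.001  0.176 -0.984]
 [-1.    -0.014 -0.002]]
```

View pics/w7.png

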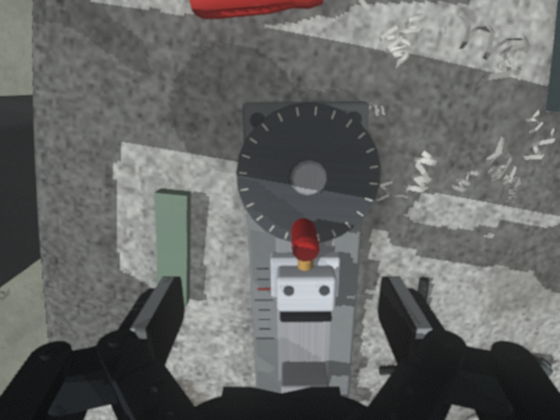

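Call:
servo_tool:
  increments:
    - [[0,0,0],0,1]
    - [[0,0,0],0,1]

```text
time_s: 8.0
ee_pos: [497.4, 141.7, 144.2]
ee_rot: [[0.004, 0.985, 0.174], [0.0, 0.174, -0.985], [-1.0, 0.004, 0.0]]
force: [-0.2, 0.6, 0.3]
opening: 85.4
```

```bash
python3 st.py; python3 - <<'E'
from h import *
import pickle
s=status.sense();print(s["ee_rot"].round(3),s["dq"]);c=vision.get_calibration("wrist");im=vision.capture("wrist")
cv2.imwrite("pics/w8.png",im[:,:,::-1]); pickle.dump((s,c),open("w8.pkl","wb"))
crop(im,220,80,400,350,2,"w8a.png")
E
```

```text
8.0 [497.43 141.69 144.23] Ftool [-0.35 -0.06 -0.58] open 85.40249379899352 j6 -0.11402504998130404
[[ 0.004  0.985  0.174]
 [ 0.     0.174 -0.985]
 [-1.     0.004  0.   ]] [-0.00114933 -0.00762537  0.00145485  0.00133518 -0.00163666  0.00179007]
```

View pics/w8a.png

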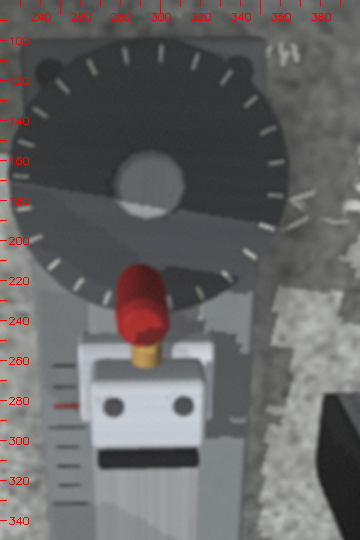

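```bash
python3 - <<'E'
from h import *
import pickle
np.set_printoptions(precision=1,suppress=True)
s,c=pickle.load(open("w8.pkl","rb"));s3,c3=pickle.load(open("w3.pkl","rb"))
print("handle",onz(c,(291.3,240.5),82),onz(c,(291.3,240.5),86))
disc=[onz(c,p,46)[:2] for p in((224.5,168),(363.5,168),(295,100),(293,236))]
print(disc,(disc[0]+disc[1])/2,(disc[2]+disc[3])/2)
pad=[onz(c,p,39)[:2] for p in((269.5,313),(318.5,313))];print("pad",pad)
d=np.array([-.1887,.982]);ax=np.array([((disc[0]+disc[1])/2)[0],((disc[2]+disc[3])/2)[1]])
print("pad y",95+(np.mean(pad,0)-ax)@d)
print("plate end",[onz(c,p,8)[:2] for p in((231,100),(352,100))], 95+(np.mean([onz(c,p,8)[:2] for p in((231,100),(352,100))],0)-ax)@d)
E
```

```text
handle [503.2 142.   82. ] [502.8 143.8  86. ]
[array([454.3, 169.9]), array([544.9, 185.9]), array([492.1, 220.4]), array([508. , 129.6])] [499.6 177.9] [500. 175.]
pad [array([502.9,  57.7]), array([541.3,  64.3])]
pad y -21.214857179567375
plate end [array([448. , 211.4]), array([534.9, 227. ])] 139.9230550369311
```

Call:
servo_tool:
  increments:
    - [[2.2,0.2,0.03],0,1]
    - [[2.2,0.2,0.02],0,1]
    - [[2.2,0.15,0.02],0,1]
    - [[0,0,0],0,0]
    - [[0,0,0],0,-1]
    - [[0,0,0],0,-1]
    - [[0,0,0],0,-1]
    - [[0,0,0],0,-1]

```text
time_s: 8.85
ee_pos: [502.1, 142.1, 77.9]
ee_rot: [[0.002, 0.985, 0.175], [-0.0, 0.175, -0.985], [-1.0, 0.002, 0.0]]
force: [-0.5, -0.7, 3.7]
opening: 15.4
```

```bash
python3 st.py
```

```text
8.85 [502.06 142.09  77.91] Ftool [-3.67 -0.62  0.58] open 15.383921702956128 j6 -0.11402240296165406
```

Call:
servo_tool:
  increments:
    - [[0,0.59,0.02],0,-1]
    - [[0,0.59,-0.08],0,-1]
    - [[0,0.56,-0.18],0,-1]

```text
time_s: 9.15
ee_pos: [514.7, 145.4, 77.7]
ee_rot: [[-0.008, 0.984, 0.177], [-0.004, 0.177, -0.984], [-1.0, -0.009, 0.003]]
force: [-5.0, -9.5, 10.4]
opening: 15.2
```

```bash
python3 st.py
```

```text
9.15 [514.73 145.38  77.67] Ftool [-10.34  -6.66   8.49] open 15.196095230914581 j6 -0.10557610122886606
```

Call:
servo_tool:
  increments:
    - [[0,0.52,-0.28],0,-1]
    - [[0,0.47,-0.36],0,-1]
    - [[0,0.4,-0.44],0,-1]
    - [[0,0.1,-0.15],0,-1]

```text
time_s: 9.55
ee_pos: [530.7, 160.7, 77.8]
ee_rot: [[-0.001, 0.984, 0.176], [-0.003, 0.176, -0.984], [-1.0, -0.001, 0.003]]
force: [-1.4, -8.8, 6.8]
opening: 15.1
```

```bash
python3 st.py
```

```text
9.55 [530.67 160.67  77.75] Ftool [-6.72 -2.99  8.45] open 15.14872819634706 j6 -0.08004197232615919
```

Call:
servo_tool:
  increments:
    - [[0,0,0],0,1]
    - [[0,0,0],0,1]
    - [[0,0,0],0,1]
    - [[0,0,0],0,1]
    - [[-2,0,0],0,1]
    - [[-4.5,0,0],0,1]
    - [[-5,0,0],0,1]
    - [[0,-1.5,4.5],0,1]
    - [[0,-1.5,4.5],0,1]
    - [[0,-1.5,4.5],0,1]
    - [[0,-1.5,4.5],0,1]
    - [[0,-1.5,4.5],0,1]
    - [[0,-1.5,4.5],0,1]
    - [[0,-1.5,4.5],0,1]
    - [[0,-1.5,4.5],0,1]
    - [[0,-1.5,4.5],0,1]
    - [[0,-1.5,4.5],0,1]

```text
time_s: 11.25
ee_pos: [460.9, -308.8, 191.8]
ee_rot: [[0.0, 0.985, 0.174], [0.0, 0.174, -0.985], [-1.0, 0.0, -0.0]]
force: [0.8, -0.1, -0.1]
opening: 85.4
```

Call:
servo_tool:
  increments:
    - [[0,0,0],8.3,1]
    - [[0,0,0],8.3,1]
    - [[0,0,0],8.3,1]
    - [[0,0,0],8.3,1]
    - [[0,0,0],8.3,1]
    - [[0,0,0],8.3,1]
    - [[0,0,0],8.3,1]
    - [[0,0,0],8.3,1]
    - [[0,0,0],8.3,1]
    - [[0,0,0],8.3,1]
    - [[0,0,0],0,1]
    - [[0,0,0],0,1]

```text
time_s: 12.45
ee_pos: [461.4, -306.9, 191.7]
ee_rot: [[-0.0, 0.296, -0.955], [0.0, -0.955, -0.296], [-1.0, -0.0, 0.0]]
force: [0.1, -0.3, 0.3]
opening: 85.2
```

```bash
python3 st.py; python3 - <<'E'
from h import *
import pickle
s=status.sense();print(s["ee_rot"].round(3),s["dq"]);c=vision.get_calibration("wrist");im=vision.capture("wrist")
cv2.imwrite("pics/w9.png",im[:,:,::-1]); pickle.dump((s,c),open("w9.pkl","wb"))
crop(im,190,170,370,330,4,"w9a.png")
t=vision.capture("top");cv2.imwrite("pics/top1.png",t[:,:,::-1])
E
```

```text
12.45 [ 461.45 -306.93  191.71] Ftool [-0.32  0.31  0.01] open 85.24271939764014 j6 0.4812599568978029
[[-0.     0.296 -0.955]
 [ 0.    -0.955 -0.296]
 [-1.    -0.     0.   ]] [-0.00067362 -0.00183146 -0.00092626  0.00065331  0.00070489  0.00768656]
```

View pics/w9.png

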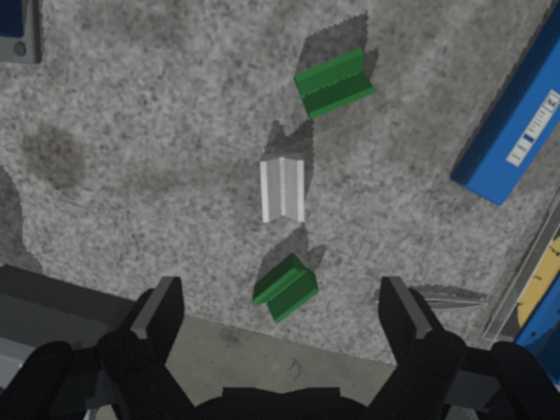

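View pics/w9a.png

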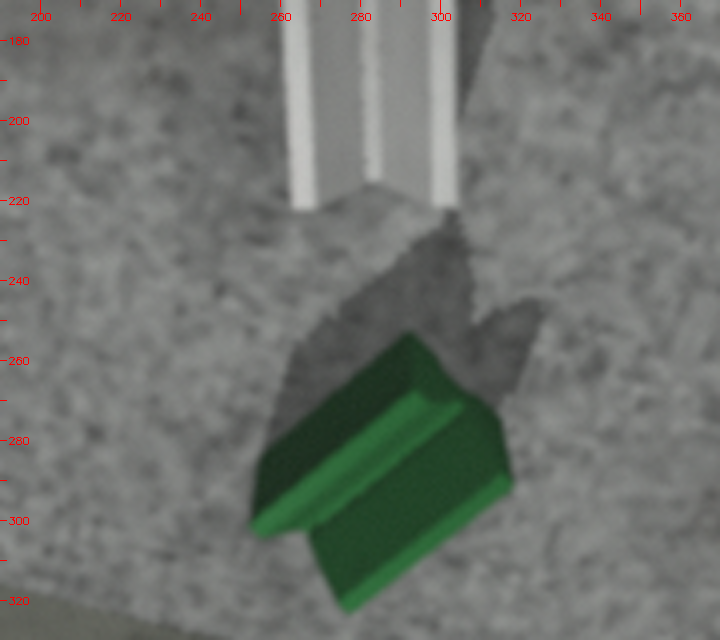

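View pics/top1.png

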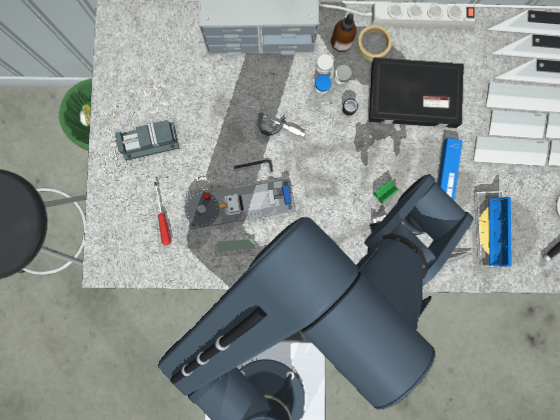

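```bash
python3 - <<'E'
from h import *
import pickle
np.set_printoptions(precision=1,suppress=True)
s,c=pickle.load(open("w9.pkl","rb"))
im=cv2.imread("pics/w9.png")[:,:,::-1];crop(im,240,140,330,240,6,"w9b.png")
s1,c1=pickle.load(open("w1.pkl","rb"))
for z in(28,32):
    b=[onz(c,p,z)[:2] for p in((260.5,160),(303,158.5),(304.5,221.5),(263,222.5))]
    m=np.mean(b,0);print("blk",m,[np.linalg.norm(b[i]-b[(i+1)%4]) for i in range(4)])
    e=b[0]+b[1]-b[2]-b[3];print("long ang",np.degrees(np.arctan2(e[1],e[0])))
    D=np.array([*m,0])-s["ee_pos"];print("tool delta mm",s["ee_rot"].T@D)
for p1,p in zip(((258,88),(297,87),(299,145),(260,147)),((260.5,160),(303,158.5),(304.5,221.5),(263,222.5))): print(tri((c1,p1),(c,p)))
E
```

```text
blk [ 459.5 -308. ] [np.float64(35.94216030213434), np.float64(57.165500268235974), np.float64(37.26990179808303), np.float64(56.80310269235305)]
long ang 19.106139670676637
tool delta mm [191.7   0.4   2.2]
blk [ 460.6 -307.6] [np.float64(35.447367592885655), np.float64(56.37853942571815), np.float64(36.756830921733595), np.float64(56.021130745240676)]
long ang 19.10613967067666
tool delta mm [191.7   0.4   1. ]
(array([ 481.1, -281.7,   31.1]), [0.05344363039696805, 0.05344363039693491])
(array([ 491.7, -316.8,   22.7]), [0.5774569092406141, 0.577456909240611])
(array([ 439.8, -334.2,   31.6]), [0.07850524578854998, 0.07850524578843972])
(array([ 428.2, -298.4,   32.9]), [0.9443477135714093, 0.944347713571195])
```

View pics/w9b.png

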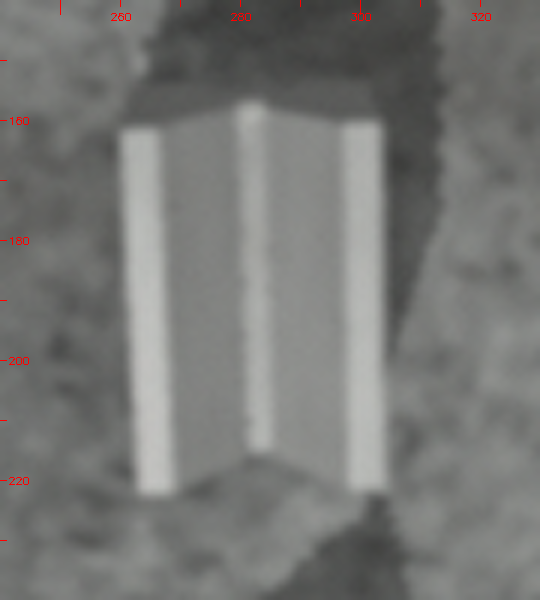

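Call:
servo_tool:
  increments:
    - [[4.0,0.02,0.05],-1.7,1]
    - [[4.0,0.02,0.05],0,1]
    - [[3.5,0,0.05],0,1]
    - [[2.0,0,0],0,1]
    - [[1.2,0,0],0,1]
    - [[1.0,0,0],0,1]
    - [[0.9,0,0],0,1]
    - [[0,0,0],0,1]
    - [[0,0,0],0,1]

```text
time_s: 13.45
ee_pos: [460.5, -308.3, 26.4]
ee_rot: [[0.001, 0.322, -0.947], [-0.001, -0.947, -0.322], [-1.0, 0.001, -0.001]]
force: [-0.5, 0.5, -0.3]
opening: 85.8
```

```bash
python3 st.py
```

```text
13.45 [ 460.52 -308.26   26.36] Ftool [ 0.28 -0.61  0.36] open 85.76107896989961 j6 0.4516937430374439
```

Lower 4 mm, then close on the block.

Call:
servo_tool:
  increments:
    - [[0.4,0,0],0,1]
    - [[0,0,0],0,0]
    - [[0,0,0],0,-1]
    - [[0,0,0],0,-1]
    - [[0,0,0],0,-1]
    - [[0,0,0],0,-1]
    - [[0,0,0],0,-1]
  newtons: 40

```text
time_s: 14.15
ee_pos: [460.4, -308.3, 22.2]
ee_rot: [[0.001, 0.322, -0.947], [-0.001, -0.947, -0.322], [-1.0, 0.001, -0.0]]
force: [0.1, -0.3, 3.7]
opening: 35.2
```

```bash
python3 st.py
```

```text
14.15 [ 460.44 -308.26   22.22] Ftool [-3.65  0.35 -0.01] open 35.159698410736596 j6 0.4518184400686341
```

Call:
servo_tool:
  increments:
    - [[-2,0,0],0,-1]
    - [[-4,0,0],0,-1]
    - [[-4,0,0],0,-1]
    - [[-2.5,0,0],0,-1]
    - [[0,-3.7,-2.15],0,-1]
    - [[0,-3.7,-2.15],0,-1]
    - [[0,-3.7,-2.15],0,-1]
    - [[0,-3.7,-2.15],0,-1]
    - [[0,-3.7,-2.15],0,-1]
    - [[0,-3.7,-2.15],0,-1]
    - [[0,-3.7,-2.15],0,-1]
    - [[0,-3.6,-2.25],0,-1]

```text
time_s: 15.35
ee_pos: [527.8, 29.1, 145.8]
ee_rot: [[-0.003, 0.322, -0.947], [0.001, -0.947, -0.322], [-1.0, -0.002, 0.003]]
force: [0.3, -0.8, -4.0]
opening: 35.4
```

Call:
servo_tool:
  increments:
    - [[0,0,0],-8.2,-1]
    - [[0,0,0],-8.2,-1]
    - [[0,0,0],-8.2,-1]
    - [[0,0,0],-8.2,-1]
    - [[0,0,0],-8.2,-1]
    - [[0,0,0],-8.2,-1]
    - [[0,0,0],-8.2,-1]
    - [[0,0,0],-8.2,-1]
    - [[0,0,0],-8.2,-1]
    - [[0,0,0],-7.9,-1]
    - [[0,0,0],0,-1]
    - [[0,0,0],0,-1]

```text
time_s: 16.55
ee_pos: [528.3, 27.2, 146.1]
ee_rot: [[-0.002, 0.984, 0.179], [0.0, 0.179, -0.984], [-1.0, -0.002, -0.001]]
force: [-0.3, 0.0, -4.4]
opening: 35.1
```

```bash
python3 st.py; python3 - <<'E'
from h import *
import pickle
s=status.sense();print(s["ee_rot"].round(3));c=vision.get_calibration("wrist");im=vision.capture("wrist")
cv2.imwrite("pics/w10.png",im[:,:,::-1]); pickle.dump((s,c),open("w10.pkl","wb"))
E
```

```text
16.55 [528.31  27.17 146.1 ] Ftool [ 4.44 -0.32 -0.08] open 35.0626016358184 j6 -0.33962511919696187
[[-0.002  0.984  0.179]
 [ 0.     0.179 -0.984]
 [-1.    -0.002 -0.001]]
```

View pics/w10.png

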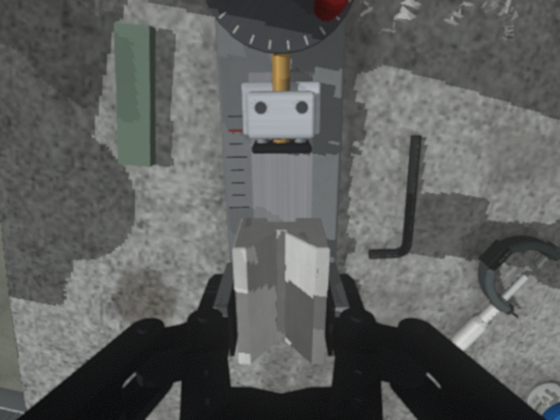

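```bash
python3 - <<'E'
from h import *
import pickle
np.set_printoptions(precision=1,suppress=True)
s,c=pickle.load(open("w10.pkl","rb"))
p=[onz(c,q,39)[:2] for q in((253,152.5),(311.5,152.5))];print(p,np.mean(p,0),np.degrees(np.arctan2(*(p[1]-p[0])[::-1])))
d=np.array([-.1887,.982])
print("pad ahead of block mid",(np.mean(p,0)-s["ee_pos"][:2])@d, "lateral",(np.mean(p,0)-s["ee_pos"][:2])@np.array([.982,.1887]))
e=[onz(c,q,8)[:2] for q in((216,30),(229,232))]; print("left edge dir",np.degrees(np.arctan2(*( (e[0]-e[1])*[-1,1]))))
e=[onz(c,q,8)[:2] for q in((349,30),(338,240))]; print("right edge dir",np.degrees(np.arctan2(*( (e[0]-e[1])*[-1,1]))))
E
```

```text
[array([501.1,  67. ]), array([540. ,  74.1])] [520.5  70.5] 10.325626442383092
pad ahead of block mid 44.02105409862486 lateral 0.5375334382827094
left edge dir 11.18393054451204
right edge dir 10.358431948404467
```

Call:
servo_tool:
  increments:
    - [[3.5,0,0],0,-1]
    - [[3,0,0],0,-1]
    - [[2,0,0],0,-1]
    - [[1,0,0],0,-1]
    - [[0.5,0,0],0,-1]
    - [[0,0,0],0,-1]
    - [[0,0,0],0,-1]
    - [[0.6,0,0],0,-1]
    - [[0.3,0,0],0,-1]
    - [[0,0,0],0,-1]

```text
time_s: 17.6
ee_pos: [528.9, 27.1, 37.7]
ee_rot: [[-0.0, 0.983, 0.181], [0.0, 0.181, -0.983], [-1.0, -0.0, -0.0]]
force: [-0.4, -0.8, -3.1]
opening: 35.5
```

```bash
python3 st.py
```

```text
17.6 [528.93  27.07  37.7 ] Ftool [ 3.08 -0.55  0.68] open 35.467935379524874 j6 -0.34246596977050303
```

Call:
servo_tool:
  increments:
    - [[0.25,0,0],0,-1]
    - [[0.1,0,0],0,-1]
    - [[0.05,0,0],0,-1]
    - [[0,0,0],0,-1]

```text
time_s: 18.0
ee_pos: [529.1, 27.0, 34.2]
ee_rot: [[0.0, 0.983, 0.182], [-0.0, 0.182, -0.983], [-1.0, 0.0, 0.0]]
force: [-1.7, 0.7, 0.6]
opening: 35.5
```

```bash
python3 st.py
```

```text
18.0 [529.13  27.03  34.23] Ftool [-0.59 -1.56 -1.01] open 35.48904007380277 j6 -0.34253226065897385
```

Call:
servo_tool:
  increments:
    - [[0,0,0],0,-0.1]
    - [[0,0,0],0,0.1]
    - [[0,0,0],0,0.5]
    - [[0,0,0],0,1]
    - [[0,0,0],0,1]
    - [[-1,0,0],0,1]
    - [[-3,0,0],0,1]
    - [[-4.5,0,0],0,1]
    - [[-4.5,0,0],0,1]
    - [[-1,0,-4],0,1]
    - [[-1,0,-4],0,1]
    - [[0,0,0],0,1]
    - [[0,0,0],0,1]

```text
time_s: 19.3
ee_pos: [514.4, 106.4, 184.7]
ee_rot: [[0.001, 0.983, 0.184], [-0.0, 0.184, -0.983], [-1.0, 0.001, 0.001]]
force: [0.3, -0.9, -1.2]
opening: 85.5
```

```bash
python3 st.py; python3 - <<'E'
from h import *
import pickle
s=status.sense();print(s["ee_rot"].round(3));c=vision.get_calibration("wrist");im=vision.capture("wrist")
cv2.imwrite("pics/w11.png",im[:,:,::-1]); pickle.dump((s,c),open("w11.pkl","wb"))
crop(im,190,40,370,400,2,"w11a.png")
E
```

```text
19.3 [514.42 106.37 184.68] Ftool [1.23 0.16 0.9 ] open 85.51272496012633 j6 -0.19345572976521874
[[ 0.001  0.983  0.184]
 [-0.     0.184 -0.983]
 [-1.     0.001  0.001]]
```

View pics/w11.png

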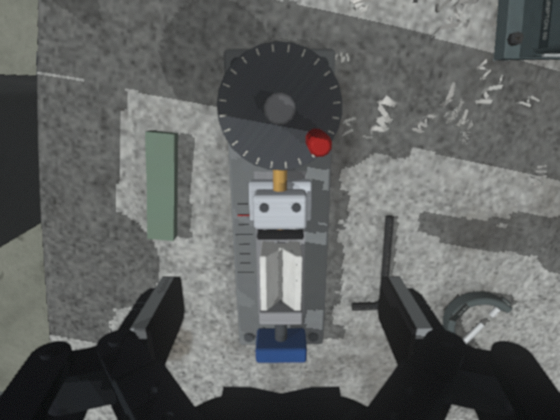

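View pics/w11a.png

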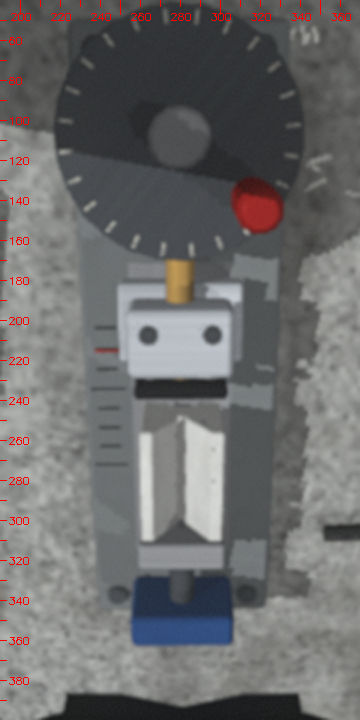

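```bash
python3 - <<'E'
from h import *
import pickle
np.set_printoptions(precision=1,suppress=True)
s,c=pickle.load(open("w11.pkl","rb"))
d=np.array([-.1875,.9823]);f=np.array([d[1],-d[0]]);ax=np.array([500.3,175.8])
L=lambda q,z:((onz(c,q,z)[:2]-ax)@f,95+(onz(c,q,z)[:2]-ax)@d)
for n,q,z in[("padL",(257.5,239),39),("padR",(303.5,239),39),("blk nearL",(259.5,257),40),("nearR",(301.5,256.5),40),("farL",(260,311),40),("farR",(301,311),40),("bsL",(258.5,313),36),("bsR",(301.5,312.5),36),("handle",(319,143),82),("discL",(218,103),46),("discR",(342,103),46),("disctop",(281,41),46),("discbot",(279,169),46)]: print(n,np.round(L(q,z),1))
print(onz(c,(319,143),82))
E
```

```text
padL [-19.8 -13.3]
padR [ 19.7 -13.4]
blk nearL [-18.4 -30. ]
nearR [ 18.2 -29.7]
farL [-19.4 -86.1]
farR [ 18.7 -86.3]
bsL [-21.1 -91.3]
bsR [ 19.5 -90.9]
handle [25.6 75.1]
discL [-45.7  99.5]
discR [45.7 99.1]
disctop [  0.9 141.6]
discbot [-1.  49.4]
[529.2 161.   82. ]
```

Call:
servo_tool:
  increments:
    - [[0,1.3,-2.5],0,1]
    - [[0,1.3,-2.5],0,1]
    - [[3.5,0,0],0,1]
    - [[3.5,0,0],0,1]
    - [[2.5,0,0],0,1]
    - [[1.2,0,0],0,1]
    - [[0,0,0],0,1]
    - [[0,0,0],0,1]
  newtons: 30

```text
time_s: 20.15
ee_pos: [531.8, 159.0, 77.2]
ee_rot: [[0.001, 0.984, 0.181], [-0.0, 0.181, -0.984], [-1.0, 0.001, 0.0]]
force: [0.1, 0.4, 0.5]
opening: 85.6
```

```bash
python3 st.py
```

```text
20.15 [531.82 158.96  77.16] Ftool [-0.47  0.21 -0.36] open 85.61147690424175 j6 -0.09229694209145711
```

Call:
servo_tool:
  increments:
    - [[0,-0.09,-0.2],0,1]
    - [[0,0,0],0,0]
    - [[0,0,0],0,-1]
    - [[0,0,0],0,-1]
    - [[0,0,0],0,-1]
    - [[0,0,0],0,-1]

```text
time_s: 20.75
ee_pos: [530.1, 161.4, 77.1]
ee_rot: [[0.001, 0.983, 0.182], [-0.0, 0.182, -0.983], [-1.0, 0.001, 0.0]]
force: [-0.5, 0.2, 2.2]
opening: 15.0
```

```bash
python3 st.py
```

```text
20.75 [530.14 161.43  77.06] Ftool [-2.18 -0.45 -0.29] open 14.995390123983256 j6 -0.0886407296654144
```

Call:
servo_tool:
  increments:
    - [[0,-0.39,0.45],0,-1]
    - [[0,-0.46,0.37],0,-1]
    - [[0,-0.52,0.29],0,-1]
    - [[0,-0.56,0.19],0,-1]

```text
time_s: 21.15
ee_pos: [514.6, 146.2, 77.0]
ee_rot: [[0.005, 0.984, 0.179], [0.003, 0.179, -0.984], [-1.0, 0.006, -0.002]]
force: [4.2, 13.9, -3.6]
opening: 15.4
```

```bash
cat >> st.py <<'E'
C=np.array([500.8,175.0]);v=s["ee_pos"][:2]-C;a=np.arctan2(v[1],v[0]);u=v/np.linalg.norm(v);F=s["force"][:2]
print("r %.1f world ang %.1f  Frad(out) %.1f Ftan(ccw+) %.1f"%(np.linalg.norm(v),np.degrees(a)%360,F@u,F@np.array([-u[1],u[0]])))
E
python3 st.py
```

```text
21.15 [514.63 146.22  77.05] Ftool [  3.69   6.56 -12.91] open 15.410474862269467 j6 -0.11711057327997494
r 31.9 world ang 295.7  Frad(out) -10.7 Ftan(ccw+) 9.8
```

Call:
servo_tool:
  increments:
    - [[0,-0.6,0.02],0,-1]
    - [[0,-0.59,-0.03],0,-1]
    - [[0,-0.57,-0.12],0,-1]
    - [[0,-0.54,-0.22],0,-1]

```text
time_s: 21.55
ee_pos: [496.2, 143.9, 77.4]
ee_rot: [[0.015, 0.983, 0.182], [-0.0, 0.182, -0.983], [-1.0, 0.014, 0.003]]
force: [9.2, -2.1, -5.2]
opening: 15.2
```

```bash
sed -i 's/500.8,175.0/500.0,177.0/' st.py
python3 st.py
```

```text
21.55 [496.2  143.94  77.44] Ftool [5.3  8.56 3.69] open 15.150247549750118 j6 -0.11525300204773647
r 33.3 world ang 263.4  Frad(out) 1.0 Ftan(ccw+) 9.3
```

Call:
servo_tool:
  increments:
    - [[0,-0.51,-0.3],0,-1]
    - [[0,-0.45,-0.39],0,-1]
    - [[0,-0.37,-0.46],0,-1]

```text
time_s: 21.85
ee_pos: [478.8, 151.2, 77.2]
ee_rot: [[0.009, 0.983, 0.183], [-0.003, 0.183, -0.983], [-1.0, 0.008, 0.004]]
force: [4.7, -8.2, -1.6]
opening: 15.6
```

```bash
python3 st.py
```

```text
21.85 [478.75 151.22  77.23] Ftool [1.68 3.1  8.88] open 15.556543697168044 j6 -0.09457871624074883
r 33.4 world ang 230.5  Frad(out) 3.3 Ftan(ccw+) 8.8
```

Call:
servo_tool:
  increments:
    - [[0,-0.33,-0.49],0,-1]
    - [[0,-0.2,-0.56],0,-1]
    - [[0,-0.1,-0.58],0,-1]

```text
time_s: 22.15
ee_pos: [468.0, 166.2, 77.1]
ee_rot: [[0.005, 0.983, 0.183], [-0.003, 0.183, -0.983], [-1.0, 0.005, 0.003]]
force: [3.6, -7.8, -0.9]
opening: 15.1
```

```bash
python3 st.py
```

```text
22.15 [467.97 166.16  77.08] Ftool [0.92 2.09 8.35] open 15.076261063428676 j6 -0.06188633861467299
r 33.8 world ang 198.7  Frad(out) -0.9 Ftan(ccw+) 8.6
```

Call:
servo_tool:
  increments:
    - [[0,-0.01,-0.3],0,-1]
    - [[0,0.02,-0.3],0,-1]

```text
time_s: 22.35
ee_pos: [466.4, 172.0, 77.0]
ee_rot: [[0.004, 0.983, 0.184], [-0.003, 0.184, -0.983], [-1.0, 0.003, 0.004]]
force: [3.3, -8.3, 0.9]
opening: 15.2
```

```bash
python3 st.py
```

```text
22.35 [466.44 172.05  77.05] Ftool [-0.82  1.7   8.79] open 15.18401800460101 j6 -0.049671369622155834
r 33.9 world ang 188.4  Frad(out) -2.0 Ftan(ccw+) 8.7
```

Call:
servo_tool:
  increments:
    - [[0,0.04,-0.29],0,-1]

```text
time_s: 22.45
ee_pos: [466.1, 174.8, 77.0]
ee_rot: [[0.003, 0.983, 0.184], [-0.003, 0.184, -0.983], [-1.0, 0.003, 0.004]]
force: [2.9, -8.6, 0.1]
opening: 15.2
```

```bash
python3 st.py
```

```text
22.45 [466.06 174.84  77.02] Ftool [-0.1   1.23  9.02] open 15.235095420783129 j6 -0.04363215462804467
r 34.0 world ang 183.6  Frad(out) -2.3 Ftan(ccw+) 8.8
```

Call:
servo_tool:
  increments:
    - [[0,0.07,-0.29],0,-1]

```text
time_s: 22.55
ee_pos: [465.9, 177.7, 77.0]
ee_rot: [[0.003, 0.983, 0.184], [-0.003, 0.184, -0.983], [-1.0, 0.002, 0.004]]
force: [2.5, -8.1, 1.4]
opening: 15.2
```

```bash
python3 st.py
```

```text
22.55 [465.95 177.71  76.99] Ftool [-1.32  1.02  8.46] open 15.206098652521417 j6 -0.03763346670153736
r 34.1 world ang 178.8  Frad(out) -2.7 Ftan(ccw+) 8.1
```

Call:
servo_tool:
  increments:
    - [[0,0.11,-0.28],0,-1]

```text
time_s: 22.65
ee_pos: [466.0, 180.6, 76.9]
ee_rot: [[0.001, 0.983, 0.184], [-0.003, 0.184, -0.983], [-1.0, 0.001, 0.004]]
force: [1.1, -9.9, 2.2]
opening: 14.8
```

```bash
python3 st.py
```

```text
22.65 [466.04 180.56  76.95] Ftool [-2.14 -0.75  9.9 ] open 14.784819775891036 j6 -0.03181336751154782
r 34.1 world ang 174.0  Frad(out) -2.1 Ftan(ccw+) 9.7
```

Call:
servo_tool:
  increments:
    - [[0,0.13,-0.27],0,-1]

```text
time_s: 22.75
ee_pos: [466.4, 183.3, 76.9]
ee_rot: [[0.0, 0.983, 0.184], [-0.004, 0.184, -0.983], [-1.0, -0.0, 0.004]]
force: [0.3, -10.7, 2.8]
opening: 15.2
```

```bash
python3 st.py
```

```text
22.75 [466.4  183.35  76.92] Ftool [-2.78 -1.64 10.55] open 15.158130305110175 j6 -0.02618871671127185
r 34.2 world ang 169.3  Frad(out) -2.3 Ftan(ccw+) 10.4
```

Call:
servo_tool:
  increments:
    - [[0,0.15,-0.26],0,-1]

```text
time_s: 22.85
ee_pos: [466.9, 185.9, 76.9]
ee_rot: [[-0.001, 0.983, 0.184], [-0.004, 0.184, -0.983], [-1.0, -0.002, 0.004]]
force: [0.1, -11.7, 3.4]
opening: 15.3
```

```bash
python3 st.py
```

```text
22.85 [466.87 185.86  76.87] Ftool [-3.34 -2.03 11.57] open 15.341551946789183 j6 -0.020810010440782668
r 34.3 world ang 165.0  Frad(out) -3.2 Ftan(ccw+) 11.3
```

Tangential force rose from about 8.5 to 11.3 N with the expected slope, which suggests a nip of about 14 N. That came earlier than the camera gap predicted, so I'll let go and inspect.

Call:
servo_tool:
  increments:
    - [[0,-0.03,0.06],0,-1]
    - [[0,0,0],0,-0.6]
    - [[0,0,0],0,-0.2]
    - [[0,0,0],0,0.5]
    - [[0,0,0],0,1]
    - [[0,0,0],0,1]
    - [[-2,0,0],0,1]
    - [[-3,0,0],0,1]
    - [[-4,0,0],0,1]
    - [[-1,1.7,4],0,1]
    - [[0,1.7,4.5],0,1]
    - [[0,0,1],0,1]
    - [[0,0,0],0,1]
    - [[0,0,0],0,1]

```text
time_s: 24.25
ee_pos: [516.2, 101.2, 176.3]
ee_rot: [[-0.002, 0.983, 0.181], [0.001, 0.181, -0.983], [-1.0, -0.002, -0.001]]
force: [-0.2, -0.7, -0.5]
opening: 85.8
```

```bash
python3 st.py; python3 - <<'E'
from h import *
import pickle
s=status.sense();c=vision.get_calibration("wrist");im=vision.capture("wrist")
cv2.imwrite("pics/w12.png",im[:,:,::-1]); pickle.dump((s,c),open("w12.pkl","wb"))
crop(im,210,150,350,360,3,"w12a.png")
E
```

```text
24.25 [516.22 101.21 176.29] Ftool [ 0.54 -0.3   0.68] open 85.75795161320664 j6 -0.2017282821921988
r 77.5 world ang 282.1  Frad(out) 0.7 Ftan(ccw+) -0.3
```

View pics/w12.png

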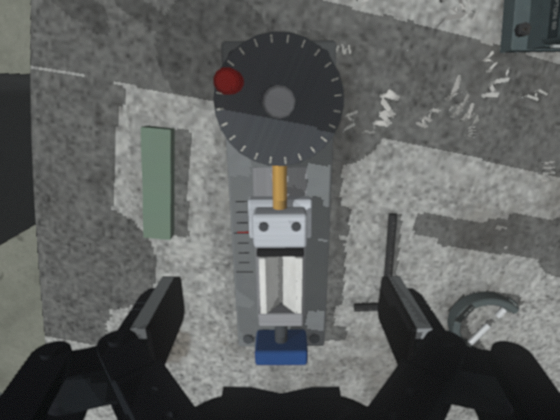

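View pics/w12a.png

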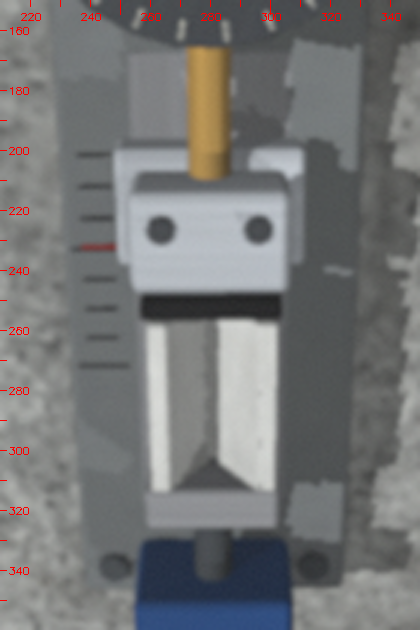

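```bash
python3 - <<'E'
from h import *
import pickle
np.set_printoptions(precision=1,suppress=True)
im=cv2.imread("pics/w12.png")[:,:,::-1];crop(im,245,290,315,370,8,"w12b.png")
im=cv2.imread("pics/w11.png")[:,:,::-1];crop(im,245,290,315,370,8,"w11b.png")
s,c=pickle.load(open("w12.pkl","rb"))
d=np.array([-.1875,.9823]);f=np.array([d[1],-d[0]]);ax=np.array([500.3,175.8])
L=lambda q,z:((onz(c,q,z)[:2]-ax)@f,95+(onz(c,q,z)[:2]-ax)@d)
for n,q,z in[("padL",(257,256),39),("padR",(303,256),39),("farL",(261,313.5),40),("farR",(302,313.5),40),("bsfrontL",(258.5,314),36),("bsbackL",(258.5,326),36),("blockholes",(263.5,226.5),42)]: print(n,np.round(L(q,z),1))
s,c=pickle.load(open("w11.pkl","rb"))
for n,q,z in[("bsbackL",(258.5,324.5),36),("blockholes",(264,207.5),42)]: print(n,np.round(L(q,z),1))
E
```

```text
padL [-19.8 -30.3]
padR [ 19.1 -30.5]
farL [-17.9 -87.8]
farR [ 19.1 -88. ]
bsfrontL [-20.5 -91.2]
bsbackL [ -20.9 -104.7]
blockholes [-13.5  -2.2]
bsbackL [ -21.5 -104.5]
blockholes [-13.5  16.3]
```

View pics/w12b.png

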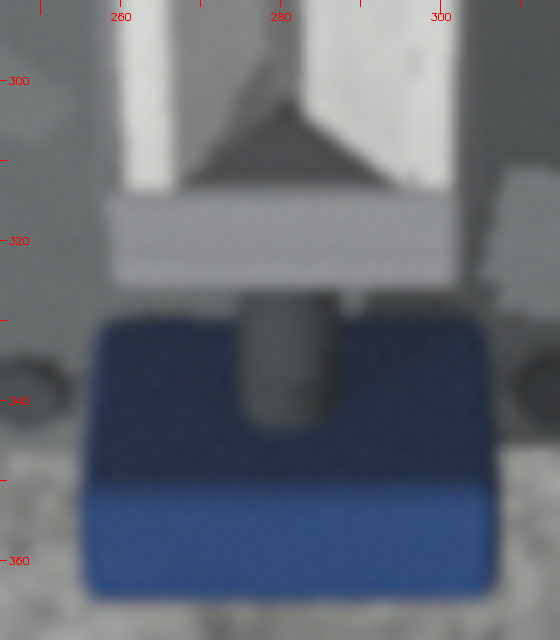

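View pics/w11b.png

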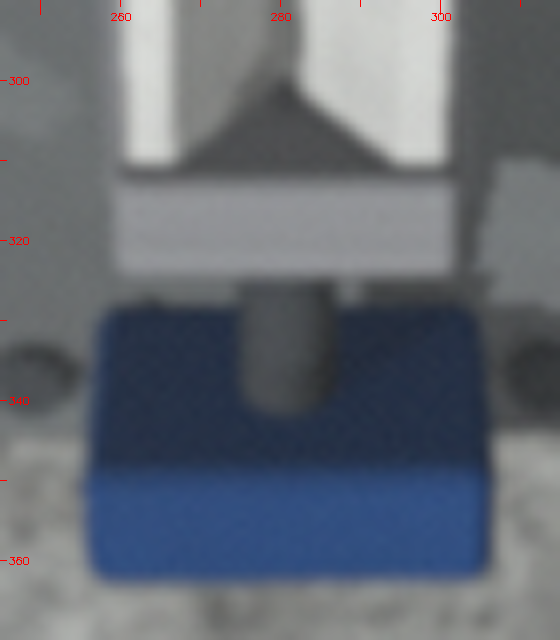

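```bash
python3 - <<'E'
from h import *
import pickle
np.set_printoptions(precision=1,suppress=True)
im=cv2.imread("pics/w12.png")[:,:,::-1];crop(im,205,20,355,175,5,"w12c.png")
im=cv2.imread("pics/w12.png")[:,:,::-1];crop(im,240,190,320,270,8,"w12d.png")
im=cv2.imread("pics/w11.png")[:,:,::-1];crop(im,240,175,320,265,8,"w11d.png")
E
```

```text
(no output)
```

View pics/w12c.png

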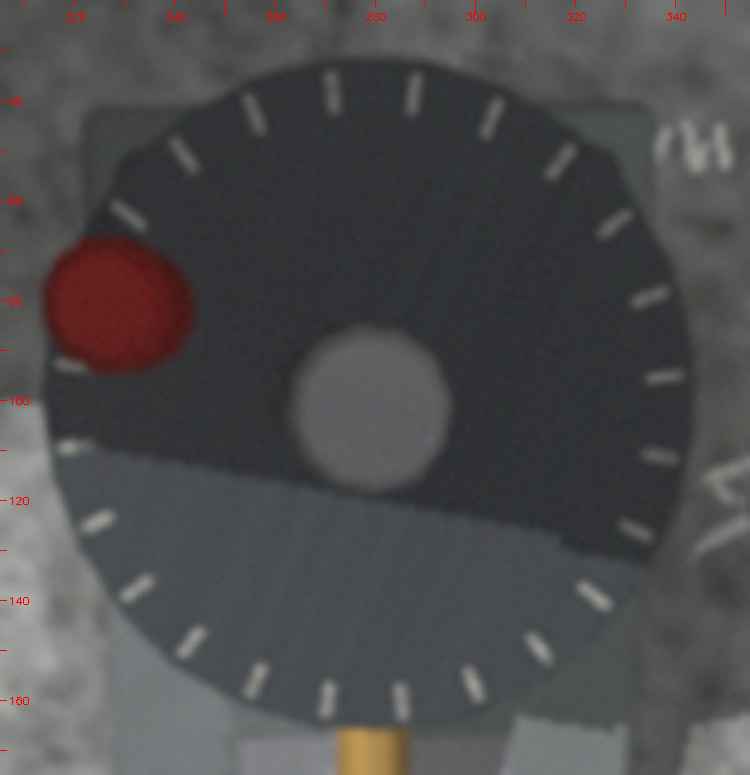

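View pics/w12d.png

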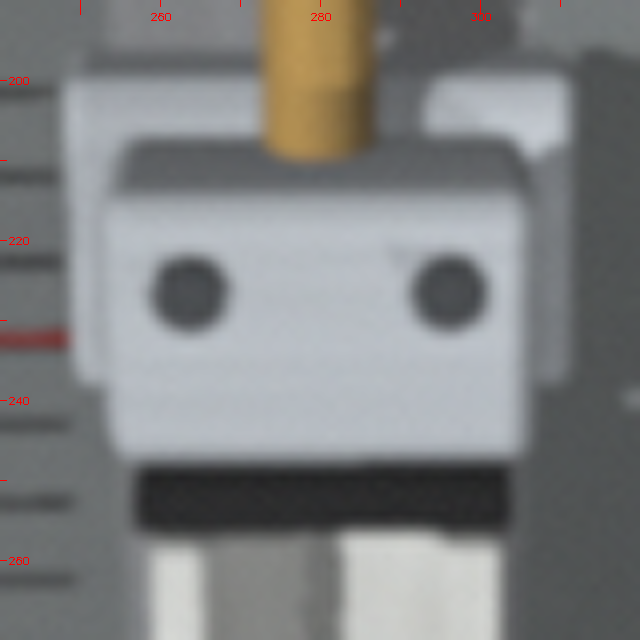

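View pics/w11d.png

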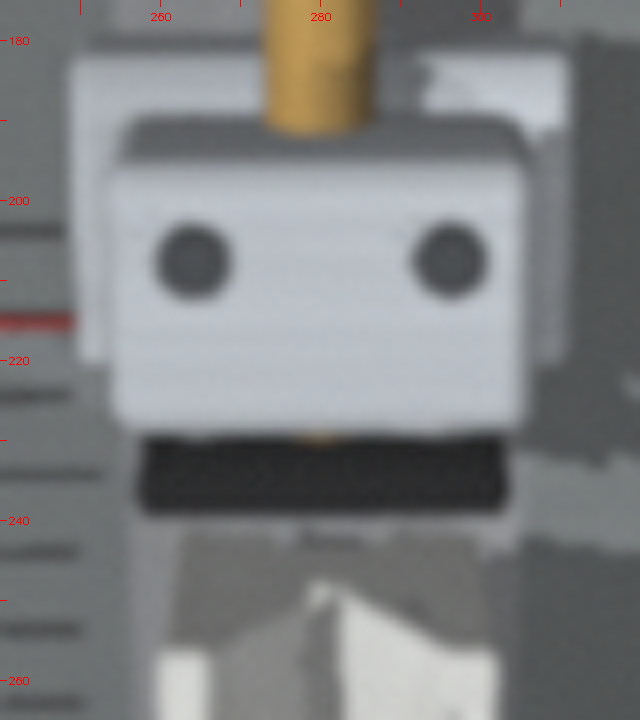

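```bash
python3 - <<'E'
from h import *
import pickle
s,c=pickle.load(open("w12.pkl","rb"))
D=[onz(c,p,46)[:2] for p in((214,98),(343.5,98),(279.5,31.5),(278.5,166))]
ax=np.mean(D,0);print(ax)
for q in((228,80.5),(227,80.5),(229,82)):
  h=onz(c,q,82)[:2];v=h-ax;print(h,np.hypot(*v),np.degrees(np.arctan2(v[1],v[0])))
s,c=pickle.load(open("w11.pkl","rb"))
D=[onz(c,p,46)[:2] for p in((218,103),(342,103),(281,41),(279,169))]
ax=np.mean(D,0);h=onz(c,(319,143),82)[:2];v=h-ax;print(ax,np.hypot(*v),np.degrees(np.arctan2(v[1],v[0])))
im=vision.capture("scene");cv2.imwrite("pics/sc2.png",im[:,:,::-1]);crop(im,180,190,300,310,5,"sc2a.png")
E
```

```text
[499.79789778 177.17264236]
[467.61214033 184.01411489] 32.9048435509363 167.99969583297445
[467.01526894 183.90897062] 33.46757942342521 168.38822574590517
[468.33132327 183.25949794] 32.04988490861279 169.05199111045835
[499.82946503 178.1507408 ] 34.00400529044372 -30.26781395972574
```

View pics/sc2a.png

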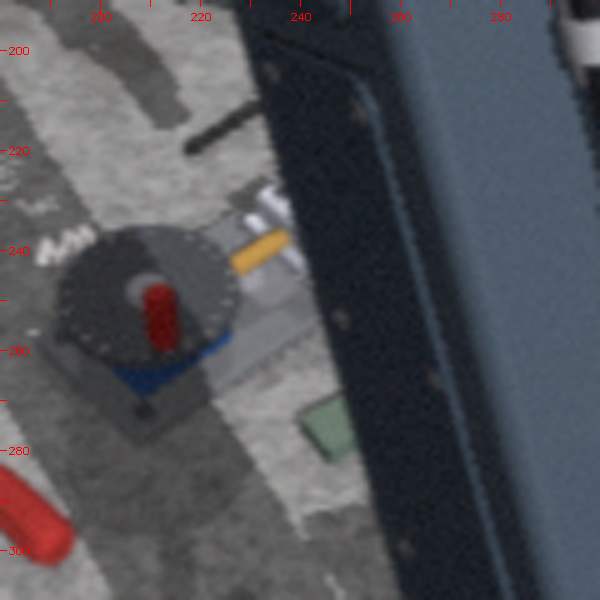

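```bash
python3 st.py; python3 -c "
from rig import env; print(env.hand_in())"
```

```text
24.35 [516.15 101.9  176.33] Ftool [ 0.69 -0.56 -0.68] open 85.49712704128576 j6 -0.20193755421553625
r 76.8 world ang 282.1  Frad(out) -0.7 Ftan(ccw+) -0.5
the job is handed in; nothing more can be done
None
```

I wound the jaw back to a pad face at about y = -13 mm and set the light steel V-block down lengthwise in the gap. I then closed the jaw until the block was nipped, let go, and handed the job in at about 24 s of the 72 s allowed; no verdict came back.

**Last checks**
- **Nip:** tangential force at the handle rose from about 8.5 to 11.3 N, which means a nip of about 14 N. In the pictures the pad had compressed by about 1.7 mm, also about 14 N. The jaw travel of 18.5 mm matched the handle turn.
- **Block:** it sits straight between backstop and jaw and looks flat on the bed. When I set it down, its height matched the bed.
- **Loose tools:** the oil stone, hex key and screwdriver were never touched. I did not measure their positions again at the end.

**Checks that disagreed**
- **Plate centre:** the bed plate is not centred on the fixture origin; it ends near y = +140 mm. My first reading of the jaw was therefore about 6 mm too optimistic, so I wound it back about another radian before placing the block.
- **Heights:** heights from the wrist camera came out about 4 mm low for the fixture, and I corrected for this.
- **Backstop gap:** before closing I estimated a gap of 4–5 mm between block and backstop. The nip came sooner than that predicted, so the gap was really about 1 mm.
- **Slack:** after letting go, the handle showed about 3° back from where I released it. That is within the camera error and well inside the 0.2 rad limit, but I did not check it by touch.

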